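# Tip the matching flange out of the divided organiser

### The arm

A 6-joint arm with a two-finger parallel gripper is mounted at the origin on a cart in front of the work surface, level with it; the furniture and walls round the work are solid. World frame = base frame: x ahead of the robot, y to its left, z up, the work surface at z = 0. Lengths are in m, angles in degrees, forces in N, time in s.
With the tool pointing down it reaches from about 0.35 to 0.975 m from the base axis. Payload 4.9 kg.
Tool frame: the origin (TCP) lies on the centre line of the jaws, within the pads' length; the fingertips stand 14 mm ahead of it and the grasp point (between the pads) lies 5 mm behind it (bot.nose_length is the distance from the TCP to the fingertips, in m); z points along the fingers, y is the direction in which the jaws open and shut (so a half turn about z gives the same grasp; the last joint's range is limited). The gripper opens to 85 mm and grips with 20 to 120 N. Pads are 22 mm wide; open, the fingers measure 114 mm over their backs; the gripper's body (76 mm by 85 mm) begins 54 mm behind the grasp point. The pads swing forward as they close: fully open they stand 13 mm farther back than shut.
Start: joints at [-82.105, 3.019, 92.412, -0, 84.569, -6.818], TCP at [0.159, -0.604, 0.209] pointing down, gripper open.
Joint ranges: [-172.51, 172.51], [-57.92, 126.97], [3.15, 148.05], [-58.71, 238.71], [5.1, 150.11], [-179.66, 179.66]. Speed limits (degrees/s): [147.25, 147.25, 180, 180, 180, 180].

### API

Orientations are given as a 3x3 rotation matrix whose columns are the frame's x, y, z axes.
In Python, from station import read_state, eyes, finish_job, bot gives the robot as it stands. The module is installed in compiled form; this text tells all that it offers.
- The arm moves only by the tool step_arm, never from a script. Its argument "moves" is a list of rows, each a list of 7 numbers: the turn, a rotation vector about the tool's x, y, z each as a share of pi rad, from -1 to 1, then the shift along the tool's x, y, z each as a share of 300 mm, from -1 to 1, then the gripper command: -1 is shut, 1 is fully open, values between are in proportion. In form: [[ax, ay, az, tx, ty, tz, fingers], ...]. A call has 1 to 8 rows; each row shifts and turns the pose as measured when the row begins, along the tool's axes as they then stand; what a row does not reach is not made up. A row lasts 1/8 s, in which the tool goes at most 62.5 mm and 10.7 degrees, less where a joint would pass 70% of its speed; a pose out of reach is approached as far as the arm can. A call with a number of a shift or a turn outside -1 to 1 is refused whole. A call with a gripper value outside its range is refused whole. The fingers move at their own pace and stop on an object; "newtons" is the grip in N (left out, the last holds). Time passes only in rows, so rows that do not move let the fingers close. It gives the time, the measured TCP pose, the force and the opening at its end, in the units of the state.
- read_state(): the state, without advancing time (a new reading comes with each control period).
- eyes.read_camera(name): name is "scene" or "top" or "wrist"; returns a dict with "pixels" (400x640x3 uint8, red, green, blue), "camera_matrix" (3x3 intrinsics, pixels), "k1" (the pictures are not rectified: a ray, as slopes to the right and down, at radius r is drawn at 1 + k1 r^2 times it, then the intrinsics apply), "eye" and "attitude" of the camera in the world; the wrist camera has in their place "mount" (4x4, takes a point from camera to tool coordinates, whose origin is the TCP and whose axes are the flange's). Camera axes: x right, y up, looking along -z (the intrinsics and any distortion apply to the point x, -y, -z); pixel columns grow to the right and rows downward; lengths in m; the calibration is good to about 2 mm. A picture is of the moment at which its call begins: read the wrist's pose just before it. There is no depth.
- finish_job(): hands the job in, once; it reports no verdict.
The state is a dict: "time_s": time; "q": joint angles; "dq": joint speeds; "effort": joint torques, N m; "tcp_pos": TCP position; "ee_rot": TCP orientation; "ft_force": force on the tool from outside, world axes, zero at the start; "wrist_torque": the same for the moment, N m; "opening": finger opening in m.
Only numpy, scipy, OpenCV 4.12 (cv2) and the standard library are available. Lean on these libraries where they do the work, as an engineer would, in place of code of your own. Each camera call takes 0.05 s, during which the arm holds its last target.

### The job

Find the flange whose bolt holes line up with the studs of the stud plate and tip only that one out of the divided organiser into the steel tray: carry the organiser by its handle, rest the open corner of that flange's compartment on the edge of the tray, and tilt the organiser toward that corner until the flange slides out and lies flat in the tray, the other three staying in their own compartments. The flanges are degreased, so keep the gripper off them, and lean on the tray only gently. Then set the organiser down upright where it stood, without disturbing the other things on the bench.

Things in the scene. Friction and masses are not known exactly. Their poses are not given: they have to be found in the camera images.
- organiser: grey plastic divided organiser, loose, 177 mm (its x) by 179 mm (its y), about 320 g (260 to 400) empty, 360 g more full. Origin: centre of its underside, z up. Outer walls and a cross of two dividers (5 mm thick along x, 3 mm along y), all 26 mm high, part it into four 84 mm square compartments, one toward each corner (+x+y, +x-y, -x+y, -x-y), their centres 44 mm from the middle in x and in y
- organiser_floor (a point): middle of the organiser's floor, on top of it (3 mm above the underside). Flanges begin to slide when the floor is tilted 17 to 26 degrees, as the friction happens to be; with the slope along the 45 degree line to one corner the other three slide against walls and stay in. One that hangs on a wall's end comes free at about 40 degrees or when the slope is swung a little sideways
- organiser_corner (a point): middle of the open edge of the organiser's +x+y corner, at the underside. All four outer corners are cut off like this at 45 degrees, through 55 mm of either side, and are open: no wall or sill on the 78 mm wide slanting floor edge, whose middle is 87 mm from the organiser's middle (61.5 mm in x, 62 mm in y), so each compartment empties over its own corner only
- organiser_handle (a point): middle of the organiser's straight carrying handle, a bar 112 mm long (along the organiser's x), 14 mm wide (y) and 18 mm high, centred over the organiser 85 mm above its underside, on two uprights 46 mm either side of the middle. Axes as the organiser's
- flange_four_wide: loose flat round steel flange, 60 mm across, 8 mm thick, about 90 g, lying flat in one compartment of the organiser (which one varies), with a bore in its middle and four 8.6 mm bolt holes in a square, far out: on a circle of 44 mm. Origin: centre of its underside; z is up when it lies flat
- flange_four_close: loose flat round steel flange, 60 mm across, 8 mm thick, about 90 g, lying flat in one compartment of the organiser (which one varies), with a bore in its middle and four 8.6 mm bolt holes in a square close to the bore: on a circle of 29 mm. Origin: centre of its underside; z is up when it lies flat
- flange_three: loose flat round steel flange, 60 mm across, 8 mm thick, about 90 g, lying flat in one compartment of the organiser (which one varies), with a bore in its middle and three 8.6 mm bolt holes on a circle of 44 mm. Origin: centre of its underside; z is up when it lies flat
- flange_six: loose flat round steel flange, 60 mm across, 8 mm thick, about 90 g, lying flat in one compartment of the organiser (which one varies), with a bore in its middle and six 8.6 mm bolt holes on a circle of 44 mm. Origin: centre of its underside; z is up when it lies flat
- tray: open steel parts tray screwed to the bench, 150 mm (its x) by 170 mm (its y), 24 mm high to the top of its rim, walls and floor 4 mm thick (inside 142 by 162 mm). Origin: centre of its underside, z up. A flange let go with its edge still on the rim stays leaning there: have the corner reach 20 mm or more inside the wall, and once the flange's front edge is down on the tray floor raise the corner, still tilted, and move it a little further inward
- balance: fixed precision balance at the back between the organiser and the tray, 358 mm (x) by 210 mm (y), 66 mm high in front; from 118 mm behind its front edge a clear glass shield rises to 235 mm, a knob to 253 mm: carry the organiser past in front of the shield. Origin: centre of its underside
- stud_plate: stud plate screwed to the bench, 100 x 100 mm, 10 mm thick, with a low round boss, a middle spigot and four upright 7 mm studs in a square on a circle of 44 mm, tips 42 mm above the bench; nothing is put on it. Origin: centre of its underside
- screwdriver: bystander: a small screwdriver, 21 x 152 x 21 mm, lying. Origin: centre of its underside
- cream_jar: bystander: an empty heavy glass jar, 56 mm across, 42 mm high. Origin: centre of its underside
- jar_lid: bystander: a white screw lid, 50 mm across, 12 mm high. Origin: centre of its underside
- beaker: bystander: a small glass beaker, 45 mm across, 57 mm high. Origin: centre of its underside

How it is judged:
By the outcome, as a careful person would: the job done as asked, in the order asked, and still so for the second after the job is handed in, with the robot touching nothing.
It also fails if it takes over 72 s, if anything falls off the work surface, if the arm or the gripper's body presses on something with over 40 N, if the wrist force passes 120 N, or if a joint passes its speed limit or range.

## Working session

There is one attempt and no reset: what is moved stays moved. The work goes in short steps, Python scripts to look and compute and a tool call to move; the robot and the scene stay as the last step left them, time stands still between calls to the robot, and variables do not carry over. Pictures are saved under pics/ and viewed, and the job is handed in when it is done.

Besides the shell and the picture viewer there is one more tool, called after "Call:" by a JSON object that holds its "fn" and its "kwargs", one argument or row to a line. step_arm: Moves the arm, as the interface text tells. Its arguments: {"type":"object","properties":{"moves":{"type":"array","items":{"type":"array","items":{"type":"number","minimum":-1,"maximum":1}}},"newtons":{"type":"number"}},"required":["moves"]}

```bash
mkdir -p pics
cat > h.py <<'E'
import numpy as np, cv2
from station import read_state, eyes, bot
def shot(name,fn):
    s=read_state(); c=eyes.read_camera(name)
    cv2.imwrite('pics/'+fn,cv2.cvtColor(c['pixels'],cv2.COLOR_RGB2BGR)); 
    if name=='wrist':
        m=np.array(c['mount']); T=np.eye(4); T[:3,:3]=np.array(s['ee_rot']); T[:3,3]=s['tcp_pos']
        T=T@m; c['eye']=T[:3,3]; c['attitude']=T[:3,:3]
    np.save('pics/'+fn+'.npy',{k:c[k] for k in c},allow_pickle=True)
    return c
def load(fn): return np.load('pics/'+fn+'.npy',allow_pickle=True).item()
def ray(c,u,v):
    K=np.array(c['camera_matrix']);d=np.array([(u-K[0,2])/K[0,0],(v-K[1,2])/K[1,1]]);p=d.copy()
    for _ in range(20): p=d/(1+c['k1']*(p@p))
    return np.array(c['attitude'])@np.array([p[0],-p[1],-1.])
def onz(c,u,v,z):
    r=ray(c,u,v);e=np.array(c['eye']);return e+r*(z-e[2])/r[2]
def proj(c,P):
    K=np.array(c['camera_matrix']);q=np.array(c['attitude']).T@(np.array(P)-np.array(c['eye']))
    p=np.array([q[0],-q[1]])/-q[2];p=p*(1+c['k1']*(p@p));return K[:2,:2]@p+K[:2,2]
E
python3 - <<'E'
from h import *
s=read_state();print(s)
for n in ['scene','top','wrist']:
    c=shot(n,n+'0.png');print(n,np.round(c['eye'],3),c['k1'],np.array(c['camera_matrix'])[0,0],np.round(c['attitude'],2).tolist())
E
```

```text
{'time_s': 0.0, 'q': array([-8.21061579e+01,  3.05668162e+00,  9.24932510e+01, -9.32750712e-04,
        8.45704700e+01, -6.81458388e+00]), 'dq': array([-0.03294902, -0.03988331,  0.05384734,  0.05613165,  0.04167935,
        0.04133041]), 'effort': array([ 1.43653018e-03, -3.93682086e+01, -3.70172024e+01,  1.14224904e-04,
        7.07826490e-03,  1.75081760e-05]), 'tcp_pos': array([ 0.15862631, -0.60382445,  0.20755725]), 'ee_rot': array([[ 9.67230064e-01,  2.53901378e-01, -3.04657922e-04],
       [ 2.53901454e-01, -9.67227858e-01,  2.07928131e-03],
       [ 2.33258760e-04, -2.08849648e-03, -9.99997792e-01]]), 'ft_force': array([-0.41046664,  0.22511587,  0.30730664]), 'wrist_torque': array([ 0.04317454, -0.06920138, -0.03946143]), 'opening': 0.08577155275345132}
scene [-0.038  0.817  1.256] 0.029023777462940464 421.0368897950473 [[-0.81, 0.46, -0.37], [-0.59, -0.63, 0.51], [-0.0, 0.63, 0.78]]
top [0.399 0.042 1.322] -0.04181192583998312 413.1590880807577 [[0.03, 1.0, -0.08], [-1.0, 0.03, -0.02], [-0.02, 0.08, 1.0]]
wrist [ 0.223 -0.586  0.372] -0.020994972675232645 347.84337553009203 [[0.25, 0.93, 0.26], [-0.97, 0.25, 0.06], [-0.0, -0.27, 0.96]]
```

View pics/top0.png

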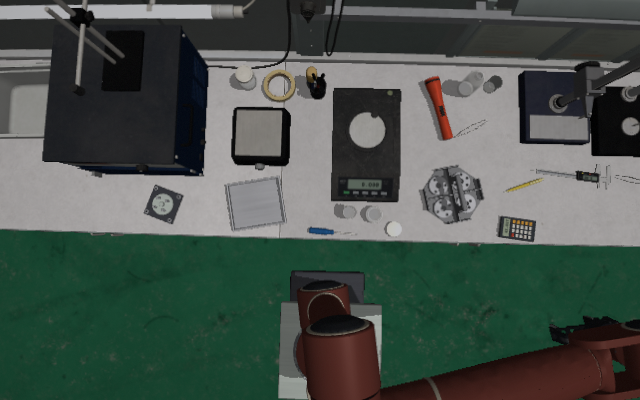

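View pics/scene0.png

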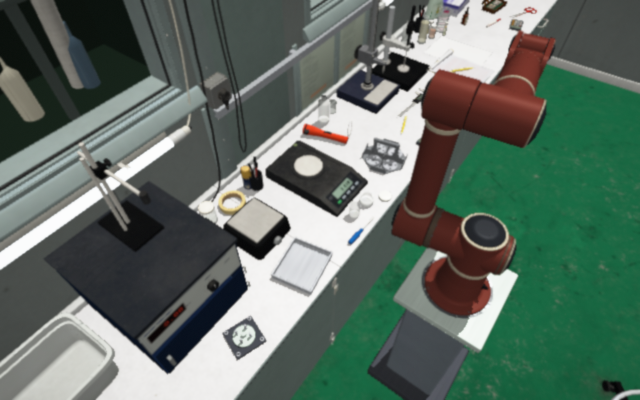

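View pics/wrist0.png

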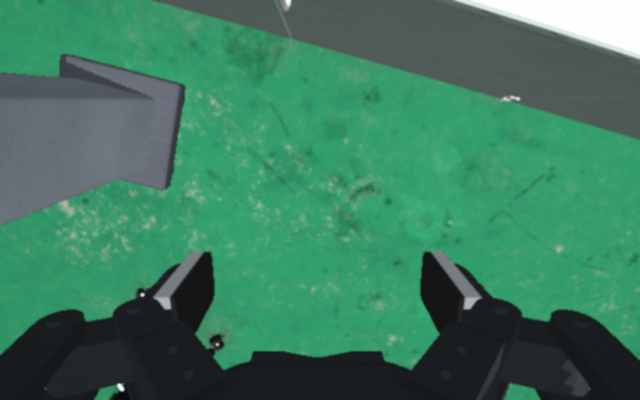

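Run:
```python
from h import *
im=cv2.imread('pics/top0.png');
a=cv2.resize(im[150:240,405:500],None,fx=6,fy=6,interpolation=cv2.INTER_CUBIC);cv2.imwrite('pics/z1.png',a)
a=cv2.resize(im[150:250,130:300],None,fx=4.5,fy=4.5,interpolation=cv2.INTER_CUBIC);cv2.imwrite('pics/z2.png',a)
c=load('top0.png')
for n,u,v,z in [('org',452,195,.085),('tray',255,203,.024),('stud',164,204,.01),('balc',366,145,.066)]: print(n,onz(c,u,v,z))
for u,v in[(225,181),(282,176),(287,223),(232,230)]: print(onz(c,u,v,.024))
```

```text
org [ 0.49553895 -0.35395702  0.085     ]
tray [0.45923477 0.2462801  0.024     ]
stud [0.4489114  0.54246772 0.01      ]
balc [ 0.64445215 -0.09555711  0.066     ]
[0.52661478 0.34456785 0.024     ]
[0.54698334 0.16371166 0.024     ]
[0.39906844 0.14321347 0.024     ]
[0.37235468 0.31580709 0.024     ]
```

View pics/z1.png

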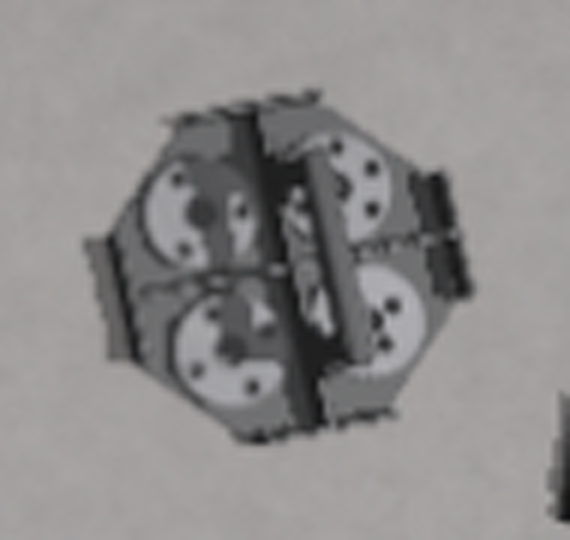

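View pics/z2.png

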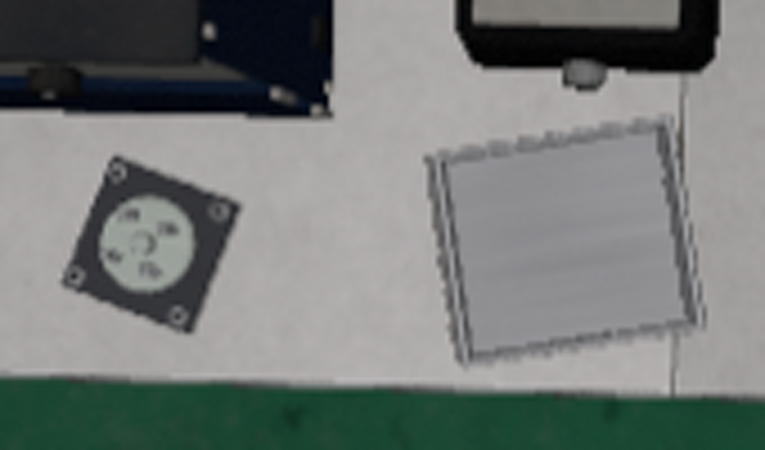

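Call:
{"fn": "step_arm", "kwargs": {
  "moves": [
    [0,0,0,0.16,-0.074,-0.045,1],
    [0,0,0,0.16,-0.074,-0.045,1],
    [0,0,0,0.16,-0.074,-0.045,1],
    [0,0,0,0.16,-0.074,-0.045,1],
    [0,0,0,0.16,-0.074,-0.045,1],
    [0,0,0,0.16,-0.074,-0.045,1],
    [0,0,0,0.16,-0.074,-0.045,1],
    [0,0,0,0,0,0,1]
  ]
}}

```text
time_s: 1.15
tcp_pos: [0.4518, -0.3606, 0.3021]
ee_rot: [[0.968, 0.251, -0.001], [0.251, -0.968, 0.007], [0.001, -0.007, -1.0]]
ft_force: [0.5, -0.7, 0.2]
opening: 0.0851
```

Run:
```python
from h import *
c=shot('wrist','w1.png');s=read_state();print(s['tcp_pos'],s['q'],s['ee_rot'],s['time_s'],c['eye'])
```

```text
[ 0.45043692 -0.36152345  0.30117137] [-46.24272333  -5.33911052  91.94171743   0.21076976  93.81071429
  29.33073774] [[ 9.68409840e-01  2.49352991e-01 -2.33823939e-03]
 [ 2.49363733e-01 -9.68378893e-01  7.74913555e-03]
 [-3.32031550e-04 -8.08741122e-03 -9.99967241e-01]] 1.2 [ 0.51671703 -0.34418528  0.46686995]
```

View pics/w1.png

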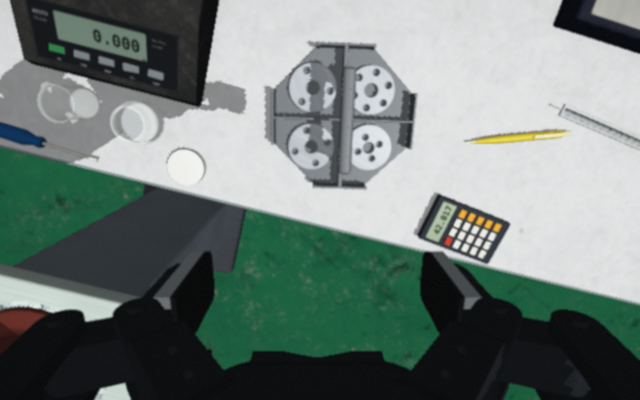

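Run:
```python
from h import *
im=cv2.imread('pics/w1.png');
a=cv2.resize(im[30:200,250:430],None,fx=3.5,fy=3.5,interpolation=cv2.INTER_CUBIC)
cv2.imwrite('pics/z3.png',a)
```

```text
(no output)
```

View pics/z3.png

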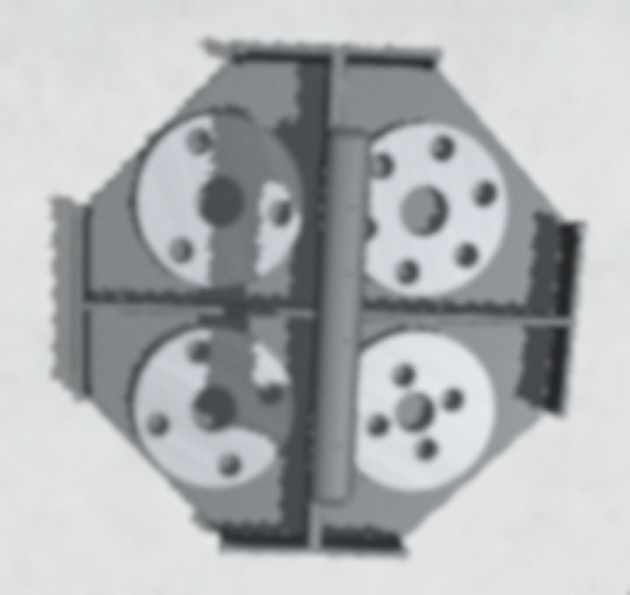

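Run:
```python
from h import *
c=load('w1.png')
f=lambda u,v,z:onz(c,250+(u+.5)/3.5-.5,30+(v+.5)/3.5-.5,z)
A=f(350,130,.094);B=f(334,502,.094);print(A,B,np.linalg.norm(A-B),(A+B)/2,np.degrees(np.arctan2(*(A-B)[1::-1])))
# wall top ends mid, z=.026 : outer wall corners
ps=[f(u,v,.026) for u,v in[(232,45),(440,50),(582,222),(562,412),(403,550),(222,545),(55,390),(55,200)]]
for p in ps:print(p)
print(np.mean(ps,0))
# divider ends
A=f(337,46,.026);B=f(315,548,.026);print(np.linalg.norm(A-B),(A+B)/2,np.degrees(np.arctan2(*(A-B)[1::-1])))
# top view check of handle
t=load('top0.png');g=lambda u,v,z:onz(t,405+(u+.5)/6-.5,150+(v+.5)/6-.5,z)
A=g(318,150,.094);B=g(355,362,.094);print(A,B,np.linalg.norm(A-B),(A+B)/2,np.degrees(np.arctan2(*(A-B)[1::-1])))
```

```text
[ 0.5573642  -0.36454095  0.094     ] [ 0.45096642 -0.38979515  0.094     ] 0.10935383965406684 [ 0.50416531 -0.37716805  0.094     ] 13.352432730656949
[ 0.58079003 -0.32249921  0.026     ]
[ 0.59688797 -0.390525    0.026     ]
[ 0.55618507 -0.45450154  0.026     ]
[ 0.4917404  -0.46875455  0.026     ]
[ 0.42799083 -0.42790148  0.026     ]
[ 0.41273875 -0.36225473  0.026     ]
[ 0.45306729 -0.28972779  0.026     ]
[ 0.51709697 -0.27562791  0.026     ]
[ 0.50456216 -0.37397403  0.026     ]
0.17344924608430853 [ 0.50488077 -0.3763657   0.026     ] 13.10036161933563
[ 0.55647343 -0.36783602  0.094     ] [ 0.4512824 -0.3861984  0.094    ] 0.10678169657359571 [ 0.50387791 -0.37701721  0.094     ] 9.901904741158178
```

```bash
cat >> h.py <<'E'
from scipy.spatial.transform import Rotation as Ro
def Rq(q1,p,q4,q5,q6):
    return (Ro.from_euler('z',q1,degrees=True)*Ro.from_euler('y',p,degrees=True)*Ro.from_euler('ZYZ',[q4,q5,q6],degrees=True)).as_matrix()
E
python3 - <<'E'
from h import *
s=read_state();q=s['q']
M=Rq(q[0],q[1]+q[2],q[3],q[4],q[5]);C=M.T@np.array(s['ee_rot']);print(np.round(C,3))
C=np.round(C)
for yaw0 in (13.2,193.2):
  for d in (80,90,100,110):
    yaw=yaw0+d-148.2
    R0=Ro.from_euler('z',yaw,degrees=True).as_matrix()@np.diag([1,-1,-1.])
    for th in (0,30,45):
      a=np.array([-1,1,0])/2**.5*(1 if yaw0<90 else -1)
      R=R0@Ro.from_rotvec(a*np.radians(th)).as_matrix()
      print(yaw0,d,th,end=' ')
      for p in (80,100):
        A=(Ro.from_euler('z',18,degrees=True)*Ro.from_euler('y',p,degrees=True)).inv()*Ro.from_matrix(R@C.T)
        print(p,np.round(A.as_euler('ZYZ',degrees=True)),end=' ')
      print(R[:,2].round(2))
E
```

```text
[[ 0. -1.  0.]
 [ 1.  0.  0.]
 [-0.  0.  1.]]
13.2 80 0 80 [  0. 100. 163.] 100 [  0.  80. 163.] [ 0.  0. -1.]
13.2 80 30 80 [-29. 112. 155.] 100 [-26.  95. 164.] [-0.09 -0.49 -0.87]
13.2 80 45 80 [-44. 117. 148.] 100 [-40. 102. 162.] [-0.12 -0.7  -0.71]
13.2 90 0 80 [  0. 100. 153.] 100 [  0.  80. 153.] [ 0.  0. -1.]
13.2 90 30 80 [-30. 108. 146.] 100 [-28.  90. 156.] [ 0.   -0.5  -0.87]
13.2 90 45 80 [-46. 110. 141.] 100 [-42.  95. 155.] [ 0.   -0.71 -0.71]
13.2 100 0 80 [  0. 100. 143.] 100 [ -0.  80. 143.] [ 0.  0. -1.]
13.2 100 30 80 [-30. 103. 137.] 100 [-30.  85. 147.] [ 0.09 -0.49 -0.87]
13.2 100 45 80 [-46. 103. 133.] 100 [-44.  89. 148.] [ 0.12 -0.7  -0.71]
13.2 110 0 80 [  0. 100. 133.] 100 [  0.  80. 133.] [ 0.  0. -1.]
13.2 110 30 80 [-30.  98. 128.] 100 [-30.  80. 138.] [ 0.17 -0.47 -0.87]
13.2 110 45 80 [-45.  96. 127.] 100 [-46.  82. 141.] [ 0.24 -0.66 -0.71]
193.2 80 0 80 [  0. 100. -17.] 100 [  0.  80. -17.] [ 0.  0. -1.]
193.2 80 30 80 [-29. 112. -25.] 100 [-26.  95. -16.] [-0.09 -0.49 -0.87]
193.2 80 45 80 [-44. 117. -32.] 100 [-40. 102. -18.] [-0.12 -0.7  -0.71]
193.2 90 0 80 [ -0. 100. -27.] 100 [  0.  80. -27.] [ 0.  0. -1.]
193.2 90 30 80 [-30. 108. -34.] 100 [-28.  90. -24.] [-0.   -0.5  -0.87]
193.2 90 45 80 [-46. 110. -39.] 100 [-42.  95. -25.] [-0.   -0.71 -0.71]
193.2 100 0 80 [ -0. 100. -37.] 100 [  0.  80. -37.] [ 0.  0. -1.]
193.2 100 30 80 [-30. 103. -43.] 100 [-30.  85. -33.] [ 0.09 -0.49 -0.87]
193.2 100 45 80 [-46. 103. -47.] 100 [-44.  89. -32.] [ 0.12 -0.7  -0.71]
193.2 110 0 80 [ -0. 100. -47.] 100 [  0.  80. -47.] [ 0.  0. -1.]
193.2 110 30 80 [-30.  98. -52.] 100 [-30.  80. -42.] [ 0.17 -0.47 -0.87]
193.2 110 45 80 [-45.  96. -53.] 100 [-46.  82. -39.] [ 0.24 -0.66 -0.71]
```

Call:
{"fn": "step_arm", "kwargs": {
  "moves": [
    [0,0,0.0067,0.081,0.047,0.1,1],
    [0,0,0,0.081,0.047,0.1,1],
    [0,0,0,0,0,0.15,1],
    [0,0,0,0,0,0.12,0.2],
    [0,0,0,0,0,0,0]
  ]
}}

```text
time_s: 1.82
tcp_pos: [0.4992, -0.3816, 0.1531]
ee_rot: [[0.975, 0.22, -0.007], [0.22, -0.975, 0.008], [-0.005, -0.01, -1.0]]
ft_force: [-0.1, 0.7, 0.6]
opening: 0.0516
```

Run:
```python
from h import *
c=shot('wrist','w2.png');s=read_state();print(s['tcp_pos'],s['q'],s['ee_rot'],s['time_s'])
t=np.array([.5045,-.3765,.080]);print(np.array(s['ee_rot']).T@(t-s['tcp_pos'])/.3,s['opening'])
```

```text
[ 0.50016906 -0.38256991  0.15547466] [-4.42007983e+01  6.04752757e+00  9.43852721e+01  4.63739306e-02
  7.99694882e+01  3.30618099e+01] [[ 0.97541547  0.22032842 -0.0044778 ]
 [ 0.22035121 -0.97540528  0.00546633]
 [-0.00316328 -0.00631863 -0.99997503]] 1.875
[ 0.01933577 -0.01496499  0.25162186] 0.044057508333995125
```

View pics/w2.png

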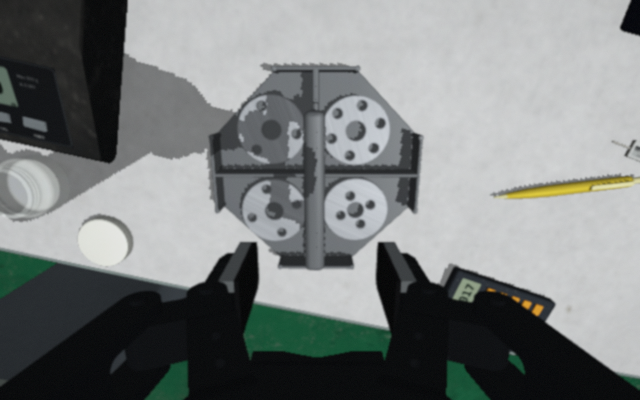

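Run:
```python
from h import *
c=load('w2.png')
A=onz(c,314.5,112,.094);B=onz(c,315,269,.094);print(A,B,np.linalg.norm(A-B),(A+B)/2,np.degrees(np.arctan2(*(A-B)[1::-1])))
c=load('top0.png')
g=lambda u,v,z:onz(c,130+(u+.5)/4.5-.5,150+(v+.5)/4.5-.5,z)
P=[g(u,v,.024) for u,v in[(427,157),(668,117),(705,325),(466,365)]]
for p in P:print(p)
print(np.mean(P,0),[np.linalg.norm(P[i]-P[i-1]) for i in range(4)])
e=P[0]-P[1]+P[3]-P[2];print(np.degrees(np.arctan2(e[1],e[0])))
```

```text
[ 0.55743475 -0.36528254  0.094     ] [ 0.45192289 -0.38934204  0.094     ] 0.10822020776766524 [ 0.50467882 -0.37731229  0.094     ] 12.845321347298809
[0.51541926 0.34568067 0.024     ]
[0.54791577 0.17626451 0.024     ]
[0.40265893 0.1455964  0.024     ]
[0.3701973  0.31202406 0.024     ]
[0.45904782 0.24489141 0.024     ] [np.float64(0.14907107082883939), np.float64(0.17250467050602733), np.float64(0.14845902906885045), np.float64(0.16956392287546582)]
100.9468449134029
```

Call:
{"fn": "step_arm", "kwargs": {
  "moves": [
    [0,0,0,0.019,-0.013,0.13,0],
    [0,0,0,0,0,0.12,0],
    [0,0,0,0,0,0,0]
  ]
}}

```text
time_s: 2.25
tcp_pos: [0.5067, -0.3826, 0.0874]
ee_rot: [[0.976, 0.217, 0.004], [0.217, -0.976, -0.004], [0.003, 0.004, -1.0]]
ft_force: [0.2, 0.6, -0.6]
opening: 0.0428
```

Run:
```python
from h import *
s=read_state();print(s['tcp_pos'],s['ee_rot'])
t=np.array([.5046,-.377,.080]);print(np.array(s['ee_rot']).T@(t-s['tcp_pos'])/.3,s['opening'])
```

```text
[ 0.50666367 -0.38262348  0.08741838] [[ 0.97609607  0.21730097  0.00409244]
 [ 0.21731551 -0.97609506 -0.00352271]
 [ 0.00322912  0.00432785 -0.99998542]]
[-0.00272075 -0.01989864  0.0246334 ] 0.04284858911354171
```

Call:
{"fn": "step_arm", "kwargs": {
  "moves": [
    [0,0,-0.003,-0.003,-0.02,0.025,0],
    [0,0,0,0,0,0,0]
  ]
}}

```text
time_s: 2.5
tcp_pos: [0.5062, -0.3793, 0.0849]
ee_rot: [[0.974, 0.226, 0.009], [0.226, -0.974, -0.009], [0.007, 0.011, -1.0]]
ft_force: [-1.1, 0.7, -0.1]
opening: 0.0426
```

Run:
```python
from h import *
c=shot('wrist','w3.png');s=read_state();print(s['tcp_pos'],s['ee_rot'][0])
t=np.array([.5046,-.377,.080]);print(np.array(s['ee_rot']).T@(t-s['tcp_pos'])/.3,s['opening'])
```

```text
[ 0.50695175 -0.3800375   0.08608093] [0.97403604 0.22612034 0.01110796]
[-0.00551685 -0.01188997  0.02007547] 0.042966682188741584
```

View pics/w3.png

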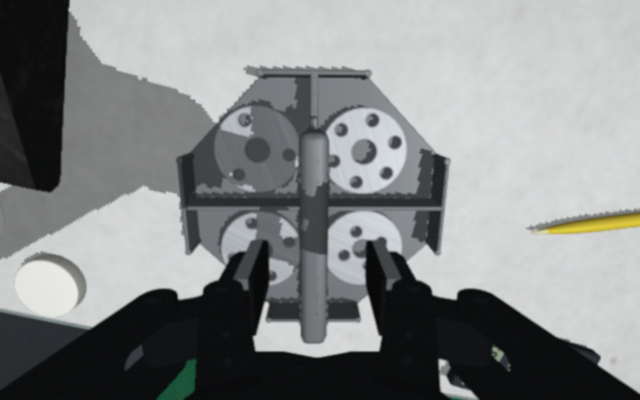

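Call:
{"fn": "step_arm", "kwargs": {
  "moves": [
    [0.0035,-0.0022,0,-0.005,-0.012,0.022,0],
    [0,0,0,0,0,0,0]
  ]
}}

```text
time_s: 2.8
tcp_pos: [0.5055, -0.3776, 0.0812]
ee_rot: [[0.974, 0.226, 0.004], [0.226, -0.974, -0.003], [0.003, 0.004, -1.0]]
ft_force: [-0.8, -0.4, -0.4]
opening: 0.0429
```

Run:
```python
from h import *
s=read_state();print(s['tcp_pos'],s['ee_rot'])
t=np.array([.5046,-.377,.080]);print(np.array(s['ee_rot']).T@(t-s['tcp_pos'])/.3,s['opening'])
```

```text
[ 0.50545761 -0.37757108  0.08117972] [[ 0.97406893  0.22622232  0.00363117]
 [ 0.22623307 -0.97406893 -0.0028829 ]
 [ 0.00288484  0.00362964 -0.99998925]]
[-0.00236526 -0.00251521  0.00391647] 0.04285661107560418
```

Call:
{"fn": "step_arm", "kwargs": {
  "moves": [
    [0.001,-0.001,0,0,-0.003,0.003,-1],
    [0,0,0,0,0,0,-1],
    [0,0,0,0,0,0,-1],
    [0,0,0,0,0,0,-1]
  ],
  "newtons": 100
}}

```text
time_s: 3.3
tcp_pos: [0.5055, -0.3767, 0.0804]
ee_rot: [[0.974, 0.226, -0.0], [0.226, -0.974, -0.001], [-0.0, 0.0, -1.0]]
ft_force: [0.4, 0.2, 0.3]
opening: 0.0
```

Run:
```python
from h import *
s=read_state();print(s['tcp_pos'],s['ee_rot'],s['opening'],s['ft_force'],s['wrist_torque'],s['q'])
```

```text
[ 0.50546592 -0.37669228  0.08037557] [[ 9.74031692e-01  2.26411528e-01 -2.86586690e-04]
 [ 2.26411367e-01 -9.74031639e-01 -5.08385094e-04]
 [-3.94248750e-04  4.30296710e-04 -9.99999830e-01]] 7.79054449244366e-07 [0.35656994 0.23437805 0.32180955] [0.00548348 0.00401232 0.01261982] [-4.34388733e+01  9.93530165e+00  9.76640869e+01 -3.40350326e-02
  7.23925092e+01  3.34855284e+01]
```

Opening reads zero: the fingers shut on nothing. I look.

Run:
```python
from h import *
shot('wrist','w4.png');shot('top','t4.png')
im=cv2.imread('pics/t4.png');cv2.imwrite('pics/z4.png',cv2.resize(im[140:250,390:510],None,fx=5,fy=5,interpolation=cv2.INTER_CUBIC))
```

```text
(no output)
```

View pics/w4.png

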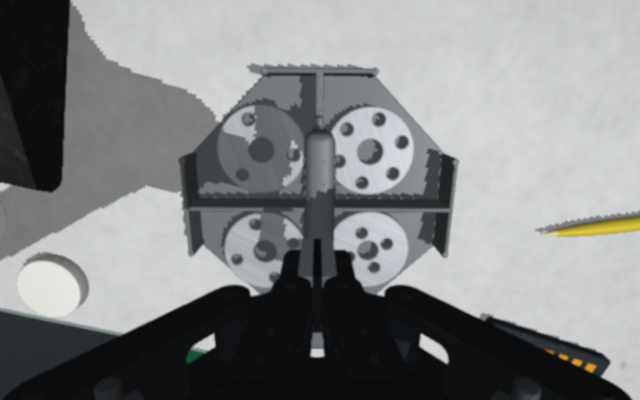

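View pics/z4.png

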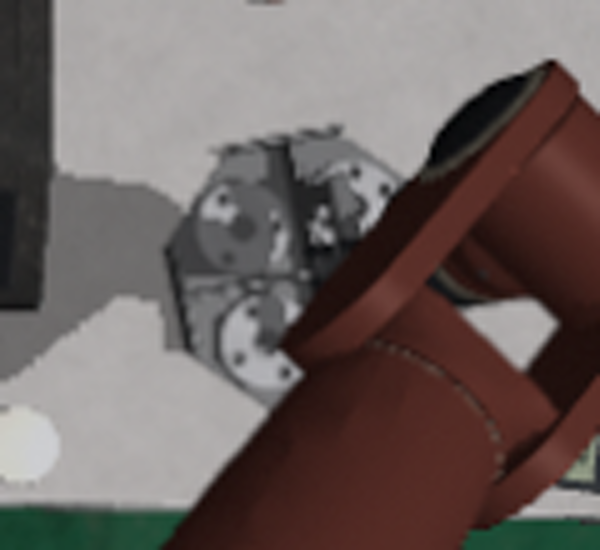

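Run:
```python
from h import *
im=cv2.imread('pics/w4.png');cv2.imwrite('pics/z5.png',cv2.resize(im[200:380,240:400],None,fx=4,fy=3.3,interpolation=cv2.INTER_CUBIC)*2)
im=cv2.convertScaleAbs(cv2.resize(im[220:370,250:390],None,fx=4,fy=4,interpolation=cv2.INTER_CUBIC),alpha=2.5);cv2.imwrite('pics/z5.png',im)
s=read_state();print(s['opening'])
c=load('w4.png')
for y in(.008,-.008,0):
  for x in (-.011,.011):
    P=s['tcp_pos']+np.array(s['ee_rot'])@[x,y,.014]; print(x,y,proj(c,P))
print(proj(c,[.5046-.055*.974,-.377-.055*.226,.094]),proj(c,[.5046+.055*.974,-.377+.055*.226,.094]))
```

```text
9.38567389410429e-05
-0.011 0.008 [333.09828735 247.29774575]
0.011 0.008 [333.63724831 209.46973072]
-0.011 -0.008 [304.2745362  247.26708289]
0.011 -0.008 [303.90003088 209.44067035]
-0.011 0 [318.68600096 247.2842225 ]
0.011 0 [318.76820853 209.45567145]
[318.81681991 349.52111919] [319.460073   132.88398138]
```

View pics/z5.png

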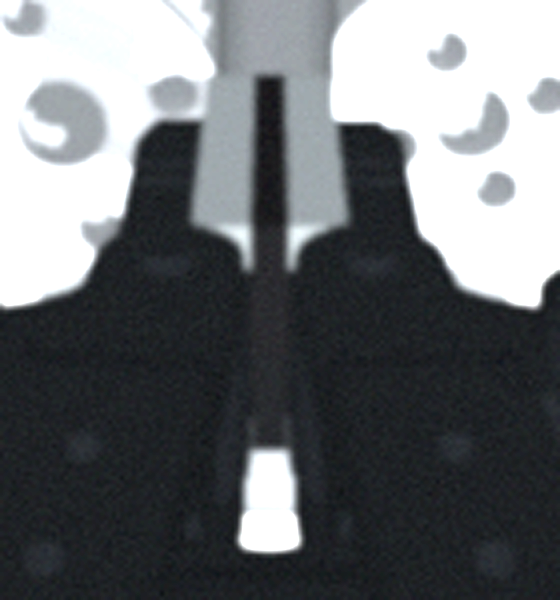

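Run:
```python
from h import *
print(bot.nose_length,[a for a in dir(bot) if a[0]!='_'])
s=read_state();c=load('w4.png');R=np.array(s['ee_rot'])
for z in (.014,.007,0,-.007,-.014):
    print(z,[proj(c,s['tcp_pos']+R@[.011,y,z]).round(1).tolist() for y in(-.008,0,.008)])
# mount
cc=eyes.read_camera('wrist');print(np.round(cc['mount'],4))
shot('scene','s4.png')
im=cv2.imread('pics/s4.png');cv2.imwrite('pics/z6.png',cv2.resize(im[80:230,300:480],None,fx=4,fy=4,interpolation=cv2.INTER_CUBIC))
```

```text
0.014 ['MotionError', 'nose_length']
0.014 [[303.9, 209.4], [318.8, 209.5], [333.6, 209.5]]
0.007 [[303.4, 213.5], [318.8, 213.5], [334.2, 213.5]]
0 [[302.9, 217.9], [318.9, 217.9], [334.9, 217.9]]
-0.007 [[302.3, 222.6], [318.9, 222.6], [335.6, 222.6]]
-0.014 [[301.6, 227.7], [319.0, 227.7], [336.4, 227.7]]
[[ 6.000e-04  9.640e-01  2.659e-01  6.710e-02]
 [ 1.000e+00 -9.000e-04  1.000e-03 -8.000e-04]
 [ 1.200e-03  2.659e-01 -9.640e-01 -1.647e-01]
 [ 0.000e+00  0.000e+00  0.000e+00  1.000e+00]]
```

View pics/z6.png

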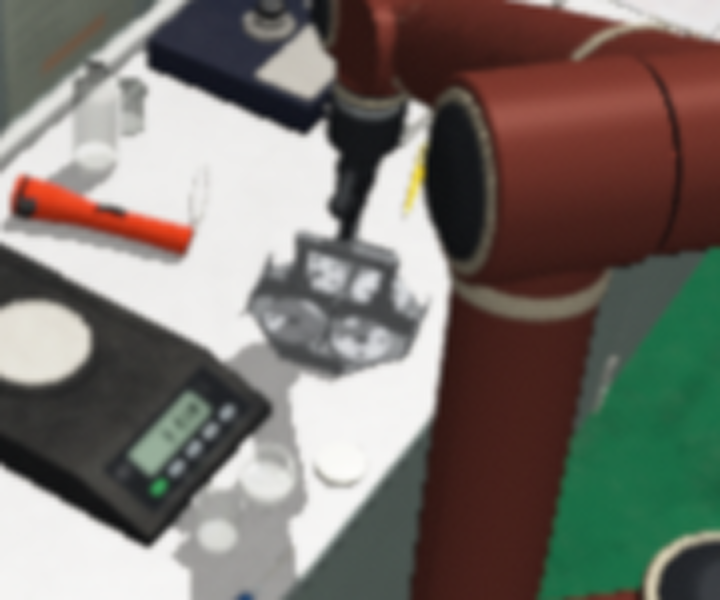

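Run:
```python
from h import *
c=load('w4.png')
im=cv2.imread('pics/w4.png')
cv2.imwrite('pics/z7.png',cv2.resize(im[60:270,170:470],None,fx=2.6,fy=2.6,interpolation=cv2.INTER_CUBIC))
for dz in(0,.01,.02):
    c2=dict(c);c2['eye']=np.array(c['eye'])+[0,0,dz]
    A=onz(c2,181,157,.026);B=onz(c2,458,159,.026);print(dz,np.linalg.norm(A-B))
c=load('w1.png')
f=lambda c,u,v,z:onz(c,250+(u+.5)/3.5-.5,30+(v+.5)/3.5-.5,z)
for dz in(0,.01,.02):
    c2=dict(c);c2['eye']=np.array(c['eye'])+[0,0,dz]
    A=f(c2,53,295,.026);B=f(c2,578,320,.026);print(dz,np.linalg.norm(A-B),np.linalg.norm(f(c2,337,44,.026)-f(c2,315,550,.026)))
```

```text
0 0.1761272815995251
0.01 0.18416821533902286
0.02 0.19220914907852055
0 0.1860536250019956 0.17483931260600613
0.01 0.19027377256716632 0.17880509236107642
0.02 0.19449392013233696 0.1827708721161467
```

View pics/z7.png

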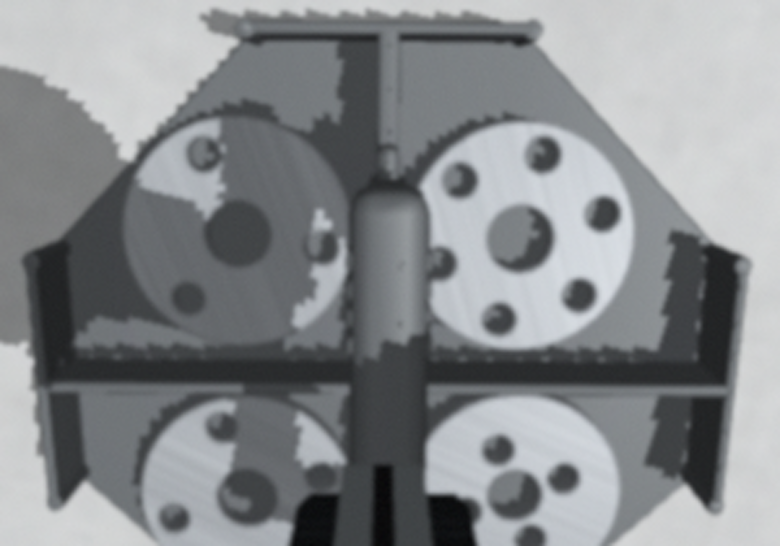

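Run:
```python
from h import *
s=read_state();R=np.array(s['ee_rot'])
c=load('s4.png')
for z in (.014,0,-.014,-.028): 
    p=proj(c,s['tcp_pos']+R@[0,0,z]); print(z,p,(p-[300,80])*4)
u=np.array([.974,.226,0])
for k in(-.056,0,.056):
  for z in(.076,.094):
    p=proj(c,np.array([.5046,-.377,z])+k*u);print('bar',k,z,(p-[300,80])*4)
p=proj(load('w4.png'),[.5046,-.377,.094]);print(p)
im=cv2.imread('pics/s4.png');cv2.imwrite('pics/z8.png',cv2.resize(im[120:175,355:415],None,fx=10,fy=10,interpolation=cv2.INTER_CUBIC))
```

```text
0.014 [385.81228569 145.714186  ] [343.24914278 262.85674398]
0 [386.2186043  143.17025385] [344.87441719 252.6810154 ]
-0.014 [386.6302873  140.59348011] [346.52114921 242.37392043]
-0.028 [387.04744427 137.98320738] [348.18977709 231.93282954]
bar -0.056 0.076 [398.16337082 270.80448703]
bar -0.056 0.094 [400.74957817 257.58996888]
bar 0 0.076 [345.22415748 256.14544433]
bar 0 0.094 [347.35209472 242.91866632]
bar 0.056 0.076 [293.15810688 241.70885999]
bar 0.056 0.094 [294.84248334 228.47087685]
[319.11359726 251.18190889]
```

View pics/z8.png

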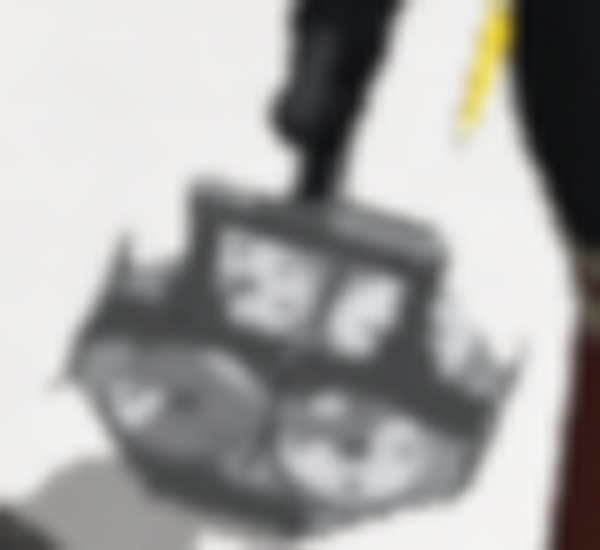

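Call:
{"fn": "step_arm", "kwargs": {
  "moves": [
    [0,0,0,0,0,-0.03,0],
    [0,0,0,0,0,0,0],
    [0,0,0,0,0,0,0]
  ]
}}

```text
time_s: 3.88
tcp_pos: [0.5056, -0.3769, 0.0905]
ee_rot: [[0.974, 0.226, 0.0], [0.226, -0.974, -0.001], [0.0, 0.001, -1.0]]
ft_force: [0.8, -0.1, 0.2]
opening: 0.0428
```

Call:
{"fn": "step_arm", "kwargs": {
  "moves": [
    [0,0,0,0,0,0.06,0],
    [0,0,0,0,0,0.05,0],
    [0,0,0,0,0,0,0]
  ]
}}

```text
time_s: 4.25
tcp_pos: [0.5049, -0.3763, 0.0538]
ee_rot: [[0.974, 0.226, -0.001], [0.226, -0.974, 0.0], [-0.001, -0.001, -1.0]]
ft_force: [-0.5, -0.2, 0.9]
opening: 0.0427
```

Run:
```python
from h import *
s=read_state();R=np.array(s['ee_rot']);print(s['tcp_pos'],R,s['opening'],s['ft_force'])
c=shot('scene','s5.png');shot('wrist','w5.png')
im=cv2.imread('pics/s5.png');cv2.imwrite('pics/z9.png',cv2.resize(im[120:175,355:415],None,fx=10,fy=10,interpolation=cv2.INTER_CUBIC))
for z in (.014,0,-.014,-.028):
   for y in (.021,-.021): 
    p=proj(c,s['tcp_pos']+R@[0,y,z]); print(z,y,(p-[355,120])*10)
```

```text
[ 0.50486812 -0.37625683  0.05383551] [[ 9.74062910e-01  2.26273442e-01 -1.33330264e-03]
 [ 2.26274237e-01 -9.74063521e-01  4.76848316e-04]
 [-1.19082336e-03 -7.66172296e-04 -9.99998997e-01]] 0.04268418344346223 [-0.51652191 -0.21035908  0.92668504]
0.014 0.021 [316.4420947  273.88553402]
0.014 -0.021 [285.73899878 338.45763209]
0 0.021 [320.46629263 248.98583001]
0 -0.021 [289.62071507 313.6252151 ]
-0.014 0.021 [324.54255631 223.77115073]
-0.014 -0.021 [293.55326901 288.47473001]
-0.028 0.021 [328.67192763 198.23531954]
-0.028 -0.021 [297.53768986 262.99986538]
```

View pics/z9.png

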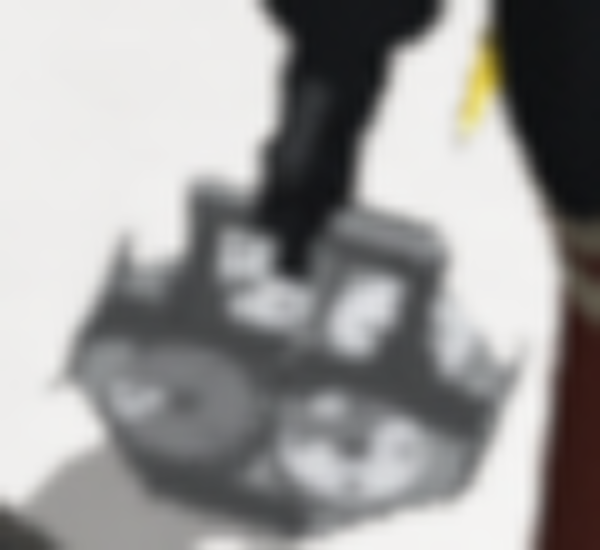

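View pics/w5.png

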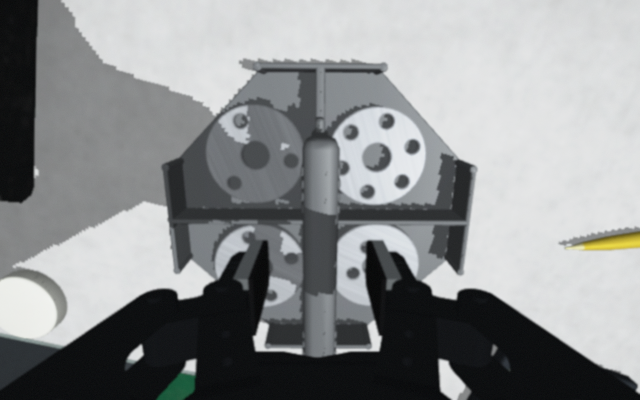

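Call:
{"fn": "step_arm", "kwargs": {
  "moves": [
    [0,0,0,0,0,0,-1],
    [0,0,0,0,0,0,-1],
    [0,0,0,0,0,0,-1],
    [0,0,0,0,0,0,-1]
  ],
  "newtons": 100
}}

```text
time_s: 4.85
tcp_pos: [0.5062, -0.3776, 0.0566]
ee_rot: [[0.974, 0.226, 0.002], [0.226, -0.974, -0.003], [0.001, 0.003, -1.0]]
ft_force: [0.7, -0.9, -0.9]
opening: 0.0113
```

Run:
```python
from h import *
c=shot('wrist','w6.png');s=read_state();print(s['tcp_pos'],s['ee_rot'],s['opening'],s['ft_force'],s['q'],s['time_s'])
```

```text
[ 0.50619726 -0.37755399  0.05658534] [[ 0.97410298  0.22609728  0.0018445 ]
 [ 0.22610145 -0.97410054 -0.0025049 ]
 [ 0.00123038  0.00285707 -0.99999516]] 0.011658915069815647 [ 0.81198664 -0.52338222 -1.20555906] [-4.34505439e+01  1.15142248e+01  9.83489021e+01 -3.35409059e-02
  6.99614511e+01  3.34933352e+01] 4.9
```

View pics/w6.png

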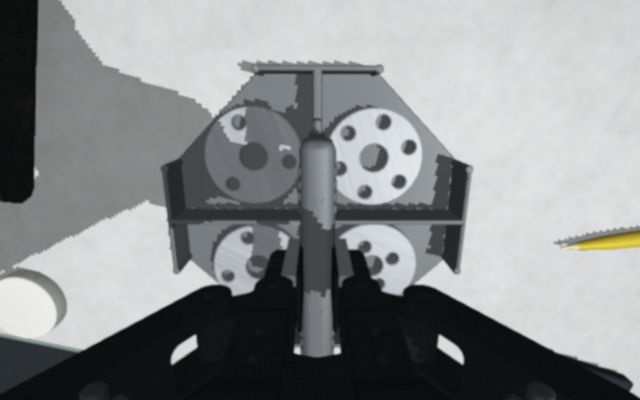

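Call:
{"fn": "step_arm", "kwargs": {
  "moves": [
    [0,0,0,0,0,-0.03,-1],
    [0,0,0,0,0,-0.05,-1],
    [0,0,0,0,0,-0.05,-1],
    [0,0,0,0,0,0,-1]
  ]
}}

```text
time_s: 5.4
tcp_pos: [0.5042, -0.3755, 0.0948]
ee_rot: [[0.974, 0.226, -0.003], [0.226, -0.974, 0.002], [-0.002, -0.002, -1.0]]
ft_force: [0.0, 0.5, -6.8]
opening: 0.0112
```

Run:
```python
from h import *
c=shot('wrist','w7.png');s=read_state();print(s['tcp_pos'],s['ee_rot'],s['opening'],s['ft_force'],s['wrist_torque'],s['time_s'])
```

```text
[ 0.50366333 -0.37497743  0.09373641] [[ 0.97405426  0.22627639 -0.00415831]
 [ 0.22629011 -0.97405473  0.00318892]
 [-0.00332885 -0.00404717 -0.99998627]] 0.011181844759498337 [ 0.49255813 -0.31362615 -6.08874661] [-0.00458486 -0.08901322  0.01310299] 5.45
```

View pics/w7.png

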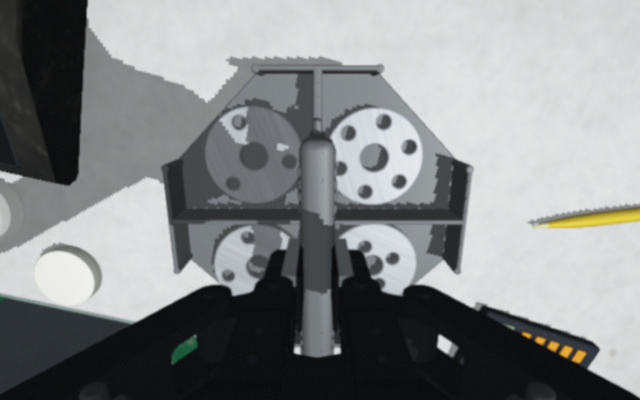

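```bash
cat >> h.py <<'E'
ZC=.0555
def pose(P,d,th,cx=-.0615,cy=-.062):
    yaw=d-135
    R=Ro.from_euler('z',yaw,degrees=True).as_matrix()@np.diag([1,-1,-1.])@Ro.from_rotvec(np.array([-1,1,0])/2**.5*np.radians(th)).as_matrix()
    return np.array(P)-R@[cx,cy,ZC],R
def cmd(t,R):
    s=read_state();R0=np.array(s['ee_rot'])
    rv=Ro.from_matrix(R0.T@R).as_rotvec()/np.pi; sh=R0.T@(t-s['tcp_pos'])/.3
    print('rot',rv.round(4),'shift',sh.round(4),'mm',(sh*300).round(1),'deg',(rv*180).round(2))
    print('tcp',np.round(s['tcp_pos'],4),'ft',np.round(s['ft_force'],1),'M',np.round(s['wrist_torque'],2),'t',round(s['time_s'],2))
def corner():
    s=read_state();R=np.array(s['ee_rot']);return s['tcp_pos']+R@[-.0615,-.062,ZC], np.degrees(np.arccos(-R[2,2]))
E
python3 - <<'E'
from h import *
c=load('top0.png')
for n,u,v,z in [('balFL',332,200,.066),('balFR',400,200,.066),('BL',333,88,.066),('drvL',308,231,.01),('drvR',357,234,.005),('jarbeak1',345,211,.04),('jar2',372,213,.04),('lid',394,229,.01),('boxfrontL',233,163,.06),('boxfrontR',290,165,.06)]: print(n,onz(c,u,v,z).round(3))
for th in (0,15,30,40):
  t,R=pose([.470,.190,.04],100,th); print(th,t,R[:,2])
E
```

```text
balFL [0.473 0.005 0.066]
balFR [ 0.478 -0.202  0.066]
BL [0.822 0.01  0.066]
drvL [0.376 0.077 0.01 ]
drvR [ 0.37  -0.078  0.005]
jarbeak1 [ 0.441 -0.037  0.04 ]
jar2 [ 0.437 -0.12   0.04 ]
lid [ 0.389 -0.195  0.01 ]
boxfrontL [0.58  0.314 0.06 ]
boxfrontR [0.578 0.137 0.06 ]
0 [0.48481611 0.10393762 0.0955    ] [ 0.  0. -1.]
15 [0.48180504 0.12101426 0.11621095] [ 0.04494346 -0.254887   -0.96592583]
30 [0.47796574 0.14278798 0.13172825] [ 0.08682409 -0.49240388 -0.8660254 ]
40 [0.47507349 0.15919076 0.13864862] [ 0.1116189  -0.63302222 -0.76604444]
```

Call:
{"fn": "step_arm", "kwargs": {
  "moves": [
    [0,0,0,-0.004,-0.03,-0.05,-1],
    [0,0,0,-0.008,-0.07,-0.06,-1],
    [0,0,0,-0.01,-0.1,-0.06,-1],
    [0,0,0,-0.01,-0.1,-0.06,-1],
    [0,0,0,-0.008,-0.1,-0.04,-1],
    [0,0,0,0.01,-0.1,0,-1],
    [0,0,0,0.02,-0.1,0,-1],
    [0,0,0,0.023,-0.1,0,-1]
  ]
}}

```text
time_s: 6.45
tcp_pos: [0.4567, -0.1613, 0.1829]
ee_rot: [[0.975, 0.224, -0.002], [0.224, -0.975, 0.005], [-0.001, -0.006, -1.0]]
ft_force: [-0.5, -0.1, -7.2]
opening: 0.0114
```

Call:
{"fn": "step_arm", "kwargs": {
  "moves": [
    [0,0,0,0.023,-0.1,0,-1],
    [0,0,0,0.023,-0.1,0,-1],
    [0,0,0,0.023,-0.1,0,-1],
    [0,0,0,0.023,-0.08,0,-1],
    [0,0,0,0.015,-0.05,0,-1],
    [0,0,0,0,0,0,-1]
  ]
}}

```text
time_s: 7.2
tcp_pos: [0.4559, -0.0203, 0.1868]
ee_rot: [[0.974, 0.227, 0.001], [0.227, -0.974, 0.005], [0.002, -0.004, -1.0]]
ft_force: [-0.2, -1.7, -7.0]
opening: 0.0112
```

Run:
```python
from h import *
t,R=pose([.458,.188,.134],100,0);print(t);cmd(t,R)
s=read_state();print(s['q'])
shot('wrist','w8.png')
```

```text
[0.47281611 0.10193762 0.1895    ]
rot [-0.0016 -0.      0.2675] shift [ 0.1475 -0.3841 -0.0069] mm [  44.3 -115.2   -2.1] deg [-0.29 -0.   48.15]
tcp [ 0.4559 -0.0203  0.1868] ft [-0.2 -1.7 -7. ] M [-0.09 -0.05 -0.  ] t 7.2
[-12.10100837 -20.47048835 115.48525127   0.28355603  84.98820437
  64.72812819]
```

View pics/w8.png

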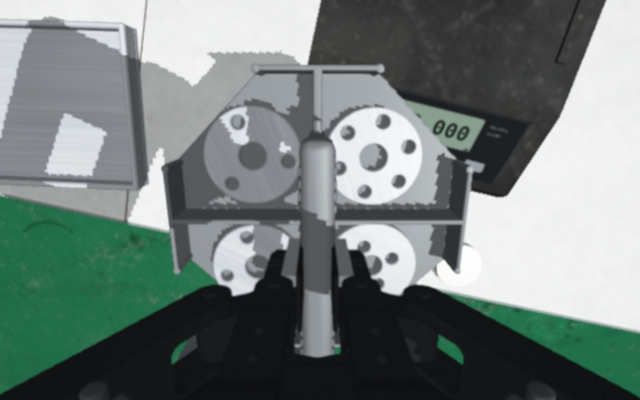

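Call:
{"fn": "step_arm", "kwargs": {
  "moves": [
    [0,0,0,0.025,-0.06,0,-1],
    [0,0,0,0.035,-0.09,-0.003,-1],
    [0,0,0,0.035,-0.09,-0.003,-1],
    [0,0,0,0.03,-0.09,0,-1],
    [0,0,0.02,0.02,-0.05,0,-1],
    [0,0,0.04,0,0,0,-1],
    [0,0,0.045,0,0,0,-1],
    [0,0,0.045,0,0,0,-1]
  ]
}}

```text
time_s: 8.25
tcp_pos: [0.475, 0.0947, 0.1891]
ee_rot: [[0.964, -0.266, 0.001], [-0.266, -0.964, -0.002], [0.001, 0.002, -1.0]]
ft_force: [-0.5, 0.5, -7.7]
opening: 0.0114
```

Call:
{"fn": "step_arm", "kwargs": {
  "moves": [
    [0,0,0.045,0,0,0,-1],
    [0,0,0.045,0,0,0,-1],
    [0,0,0.025,0,0,0,-1],
    [0,0,0,0,0,0,-1]
  ]
}}

```text
time_s: 8.75
tcp_pos: [0.4759, 0.09, 0.1888]
ee_rot: [[0.797, -0.604, -0.001], [-0.604, -0.797, -0.005], [0.003, 0.005, -1.0]]
ft_force: [0.4, 0.5, -8.1]
opening: 0.0114
```

Run:
```python
from h import *
t,R=pose([.458,.188,.134],100,0);print(t);cmd(t,R)
s=read_state();print(s['q'])
shot('wrist','w9.png');shot('top','t9.png');
```

```text
[0.47281611 0.10193762 0.1895    ]
rot [ 0.0015 -0.0008 -0.0119] shift [-0.0323 -0.0254 -0.0025] mm [-9.7 -7.6 -0.8] deg [ 0.27 -0.15 -2.14]
tcp [0.4759 0.09   0.1888] ft [ 0.4  0.5 -8.1] M [ 0.04  0.03 -0.01] t 8.75
[  2.08936376 -16.05135655 111.86419178  -0.30706709  84.23620252
 129.26162985]
```

View pics/w9.png

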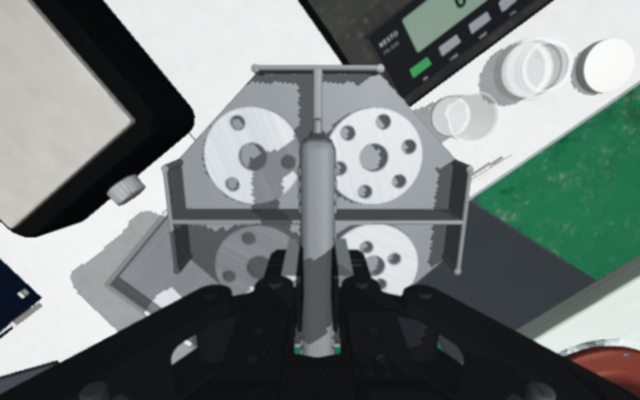

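View pics/t9.png

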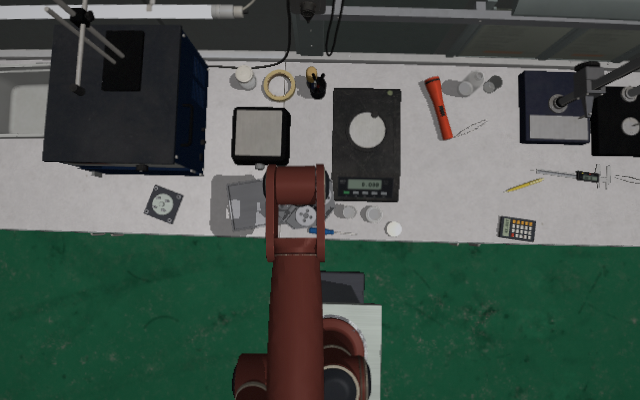

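Run:
```python
from h import *
t,R=pose([.458,.186,.05],100,12);print(t);cmd(t,R)
```

```text
[0.47048099 0.11318074 0.12244364]
rot [-0.0448  0.0472 -0.0116] shift [-0.061  -0.0509  0.221 ] mm [-18.3 -15.3  66.3] deg [-8.07  8.49 -2.09]
tcp [0.4759 0.0903 0.1888] ft [ 0.8  0.4 -8. ] M [ 0.06  0.02 -0.04] t 8.85
```

Call:
{"fn": "step_arm", "kwargs": {
  "moves": [
    [0,0,-0.012,-0.02,-0.017,0.05,-1],
    [0,0,0,-0.02,-0.017,0.085,-1],
    [0,0,0,-0.02,-0.017,0.085,-1],
    [-0.015,0.015,0,0,0,0,-1],
    [-0.015,0.015,0,0,0,0,-1],
    [-0.015,0.015,0,0,0,0,-1],
    [0,0,0,0,0,0,-1]
  ]
}}

```text
time_s: 9.72
tcp_pos: [0.4657, 0.1158, 0.1128]
ee_rot: [[0.826, -0.563, 0.029], [-0.546, -0.813, -0.203], [0.137, 0.152, -0.979]]
ft_force: [0.8, 0.5, -7.8]
opening: 0.0116
```

Run:
```python
from h import *
print(corner())
t,R=pose([.458,.188,.024],100,12);print(t);cmd(t,R)
shot('wrist','w10.png');shot('scene','s10.png')
im=cv2.imread('pics/s10.png');cv2.imwrite('pics/z10.png',cv2.resize(im[200:320,230:390],None,fx=4.5,fy=4.5,interpolation=cv2.INTER_CUBIC))
```

```text
(array([0.45141687, 0.18849004, 0.04059112]), np.float64(11.8136304834964))
[0.47048099 0.11518074 0.09644364]
rot [0.0008 0.0023 0.0053] shift [ 0.0066 -0.0156  0.0541] mm [ 2.  -4.7 16.2] deg [0.14 0.42 0.95]
tcp [0.4657 0.1158 0.1128] ft [ 0.8  0.5 -7.8] M [0.48 0.03 0.04] t 9.72
```

View pics/z10.png

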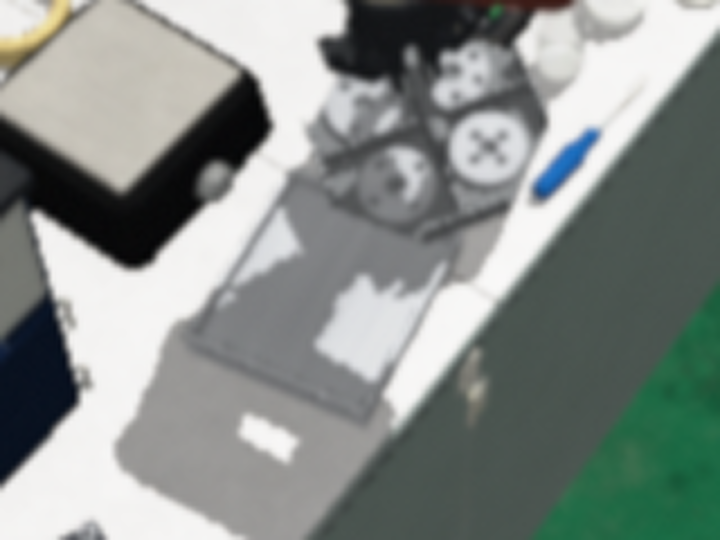

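View pics/w10.png

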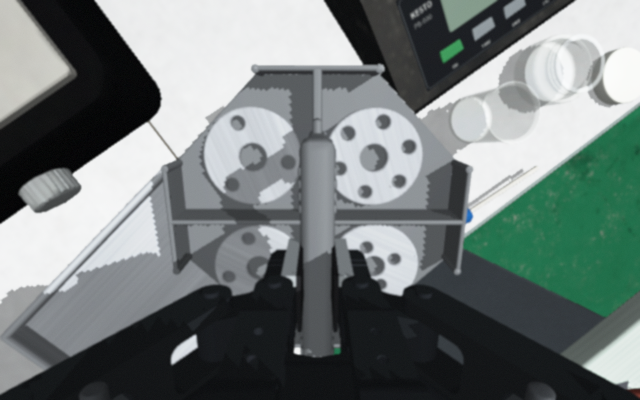

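Run:
```python
from h import *
c=load('s10.png')
g=lambda u,v,z:onz(c,230+(u+.5)/4.5-.5,200+(v+.5)/4.5-.5,z)
print('corner',g(375,214,.0436))
for p in [(190,340),(368,420),(297,172),(462,243)]: print(g(*p,.024).round(4))
ty=np.array([-.196,.981]);tx=np.array([.981,.196])
for a in(-1,1):
  for b in (-1,1): print(a,b,np.array([.459,.245])+.075*a*tx+.085*b*ty)
```

```text
corner [0.45894758 0.18636849 0.0436    ]
[0.511  0.3454 0.024 ]
[0.3655 0.3202 0.024 ]
[0.5405 0.1807 0.024 ]
[0.3971 0.1582 0.024 ]
-1 -1 [0.402085 0.146915]
-1 1 [0.368765 0.313685]
1 -1 [0.549235 0.176315]
1 1 [0.515915 0.343085]
```

Call:
{"fn": "step_arm", "kwargs": {
  "moves": [
    [0,0,0,0.005,-0.01,0.03,-1],
    [0,0,0,0.003,-0.004,0.02,-1],
    [0,0,0,0,0,0,-1]
  ]
}}

```text
time_s: 10.2
tcp_pos: [0.4715, 0.113, 0.0971]
ee_rot: [[0.824, -0.566, 0.029], [-0.549, -0.811, -0.201], [0.137, 0.15, -0.979]]
ft_force: [0.3, 0.2, -7.4]
opening: 0.0112
```

Run:
```python
from h import *
print(corner())
t,R=pose([.456,.186,.018],100,12);print(t);cmd(t,R)
```

```text
(array([0.45749024, 0.18588308, 0.02497333]), np.float64(11.738943850735236))
[0.46848099 0.11318074 0.09044364]
rot [0.0005 0.0026 0.0042] shift [-0.0117  0.0019  0.0212] mm [-3.5  0.6  6.4] deg [0.08 0.46 0.75]
tcp [0.4715 0.113  0.0971] ft [ 0.3  0.2 -7.4] M [ 0.42  0.04 -0.01] t 10.2
```

Call:
{"fn": "step_arm", "kwargs": {
  "moves": [
    [0,0,0,-0.004,0,0.008,-1],
    [0,0,0,-0.004,0,0.008,-1],
    [0,0,0,0,0,0,-1]
  ]
}}

```text
time_s: 10.58
tcp_pos: [0.4702, 0.1131, 0.0925]
ee_rot: [[0.824, -0.566, 0.03], [-0.55, -0.811, -0.201], [0.138, 0.149, -0.979]]
ft_force: [-0.1, 0.8, -6.4]
opening: 0.0111
```

Run:
```python
from h import *
print(corner())
t,R=pose([.456,.186,.018],100,12);print(t);cmd(t,R)
```

```text
(array([0.45633547, 0.18601694, 0.02040725]), np.float64(11.737179329287843))
[0.46848099 0.11318074 0.09044364]
rot [0.0002 0.0023 0.0039] shift [-0.0059  0.0021  0.0065] mm [-1.8  0.6  1.9] deg [0.04 0.42 0.7 ]
tcp [0.4702 0.1131 0.0925] ft [-0.1  0.8 -6.4] M [0.46 0.06 0.04] t 10.57
```

Call:
{"fn": "step_arm", "kwargs": {
  "moves": [
    [0,0,0,0,0,0.006,-1],
    [0,0,0,0,0,0.005,-1],
    [0,0,0,0,0,0,-1]
  ]
}}

```text
time_s: 10.95
tcp_pos: [0.4718, 0.1131, 0.0919]
ee_rot: [[0.823, -0.566, 0.033], [-0.55, -0.811, -0.2], [0.14, 0.147, -0.979]]
ft_force: [-0.2, 0.7, -4.6]
opening: 0.011
```

Run:
```python
from h import *
for i in range(3): print(corner(),read_state()['ft_force'],read_state()['wrist_torque']);shot('scene','s11.png')
im=cv2.imread('pics/s11.png');cv2.imwrite('pics/z11.png',cv2.resize(im[200:320,230:390],None,fx=4.5,fy=4.5,interpolation=cv2.INTER_CUBIC))
```

```text
(array([0.45807796, 0.18606322, 0.01980227]), np.float64(11.696816881464674)) [-0.20038513  0.74328637 -4.55373558] [0.70027523 0.27808561 0.04142386]
(array([0.45813158, 0.18600426, 0.01971387]), np.float64(11.707962464665426)) [-0.47873233  1.04141059 -2.01513338] [0.54128386 0.26527402 0.0312068 ]
(array([0.4581699 , 0.18591683, 0.0196971 ]), np.float64(11.72076716809961)) [-0.98622671  0.53751881 -2.47367908] [0.66078042 0.25442685 0.03158845]
```

View pics/z11.png

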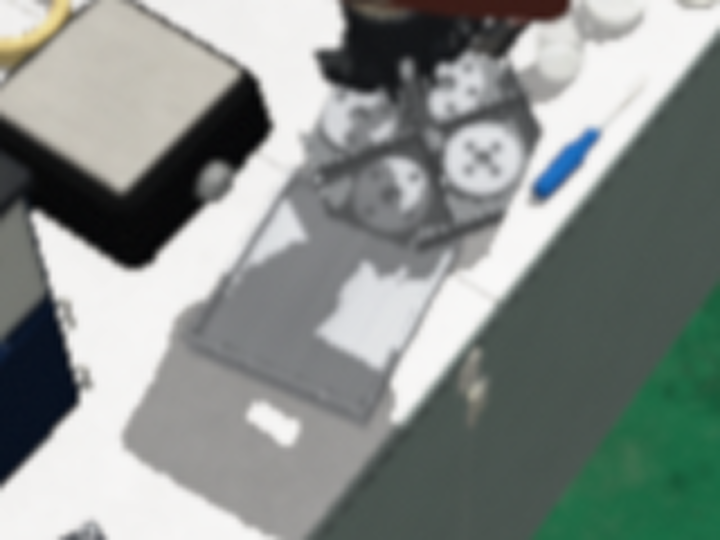

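Call:
{"fn": "step_arm", "kwargs": {
  "moves": [
    [-0.0118,0.0118,0,-0.0068,-0.0068,-0.012,-1],
    [-0.0118,0.0118,0,-0.0068,-0.0068,-0.011,-1],
    [0,0,0,0,0,0,-1]
  ]
}}

```text
time_s: 11.48
tcp_pos: [0.471, 0.1202, 0.0971]
ee_rot: [[0.82, -0.57, 0.054], [-0.531, -0.792, -0.301], [0.214, 0.219, -0.952]]
ft_force: [-0.4, 0.8, -3.1]
opening: 0.0111
```

```bash
cat > k.py <<'E'
from h import *
def rep(n):
    s=read_state();R=np.array(s['ee_rot']);K=s['tcp_pos']+R@[-.0438,-.0443,ZC]
    c,th=corner();print('corner',c.round(4),'K',K.round(4),'th',th.round(1),'ft',s['ft_force'].round(1),'M',s['wrist_torque'].round(2),'t',s['time_s'],'q4',s['q'][3:].round(0))
    d=R[:,2];print('heading of lean',np.degrees(np.arctan2(-d[1],-d[0])).round(1))
    shot('scene',f's{n}.png')
    im=cv2.imread(f'pics/s{n}.png');cv2.imwrite(f'pics/z{n}.png',cv2.resize(im[200:320,230:390],None,fx=4.5,fy=4.5,interpolation=cv2.INTER_CUBIC))
E
python3 -c "
from k import *
rep(12)"
```

```text
corner [0.4589 0.1852 0.0175] K [0.4634 0.1618 0.0252] th 17.8 ft [-0.4  0.8 -3.1] M [0.69 0.19 0.04] t 11.475 q4 [-18.  75. 146.]
heading of lean 100.1
```

View pics/z12.png

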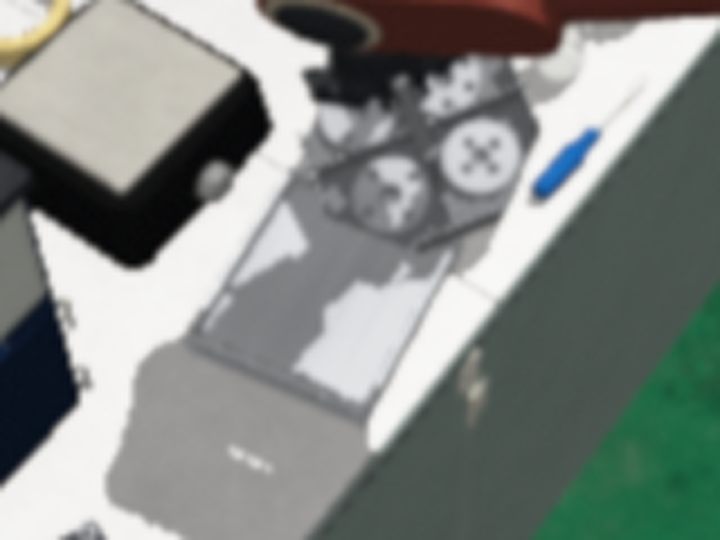

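Call:
{"fn": "step_arm", "kwargs": {
  "moves": [
    [-0.0118,0.0118,0,-0.0068,-0.0068,-0.011,-1],
    [-0.0118,0.0118,0,-0.0068,-0.0068,-0.011,-1],
    [0,0,0,0,0,0,-1],
    [0,0,0,0,0,0,-1]
  ]
}}

```text
time_s: 12.02
tcp_pos: [0.4704, 0.1271, 0.1013]
ee_rot: [[0.813, -0.577, 0.072], [-0.508, -0.765, -0.394], [0.283, 0.284, -0.916]]
ft_force: [0.6, 1.4, -2.9]
opening: 0.0111
```

```bash
python3 -c "
from k import *
rep(13)"
```

```text
corner [0.4602 0.1839 0.0154] K [0.4643 0.1614 0.0254] th 23.6 ft [ 0.6  1.4 -2.9] M [ 0.95  0.19 -0.02] t 12.025 q4 [-24.  77. 152.]
heading of lean 100.3
```

View pics/z13.png

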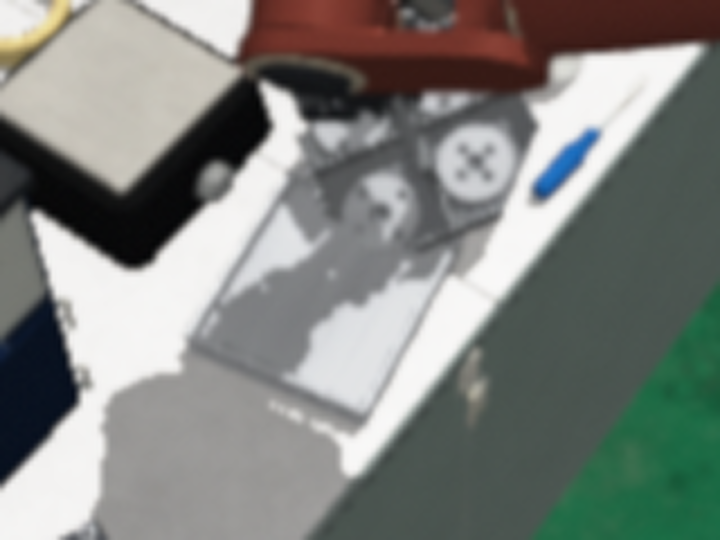

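Call:
{"fn": "step_arm", "kwargs": {
  "moves": [
    [-0.006,0.006,0,-0.0034,-0.0034,-0.0055,-1],
    [0,0,0,0,0,0,-1],
    [0,0,0,0,0,0,-1]
  ]
}}

```text
time_s: 12.45
tcp_pos: [0.4702, 0.1286, 0.1023]
ee_rot: [[0.811, -0.58, 0.076], [-0.502, -0.757, -0.419], [0.3, 0.301, -0.905]]
ft_force: [0.0, 1.0, -2.7]
opening: 0.0117
```

```bash
python3 -c "
from k import *
rep(14)"
```

```text
corner [0.4605 0.1832 0.015 ] K [0.4646 0.1609 0.0256] th 25.2 ft [ 0.   1.  -2.7] M [ 0.95  0.25 -0.04] t 12.45 q4 [-25.  78. 153.]
heading of lean 100.3
```

View pics/z14.png

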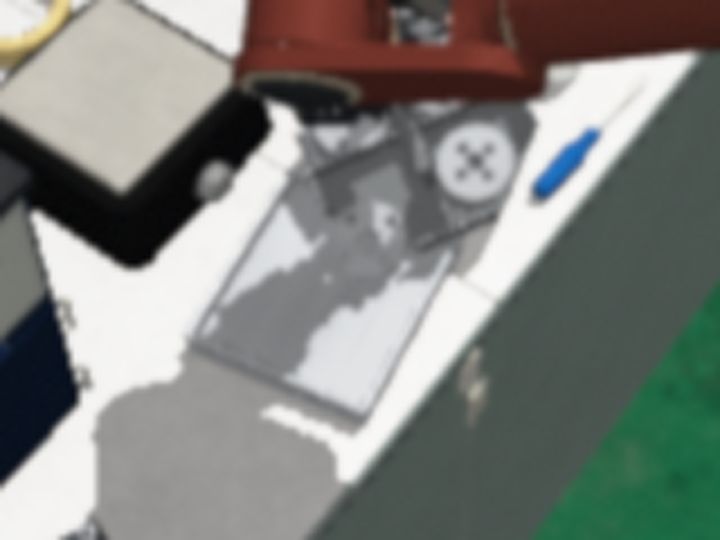

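```bash
cat >> k.py <<'E'
def zoom(n):
    im=cv2.imread(f'pics/s{n}.png');a=cv2.resize(im[232:285,285:345],None,fx=10,fy=10,interpolation=cv2.INTER_CUBIC);cv2.imwrite(f'pics/zz{n}.png',cv2.convertScaleAbs(a,alpha=1.3))
E
python3 -c "
from k import *
zoom(14);zoom(13)"
```

```text
(no output)
```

View pics/zz14.png

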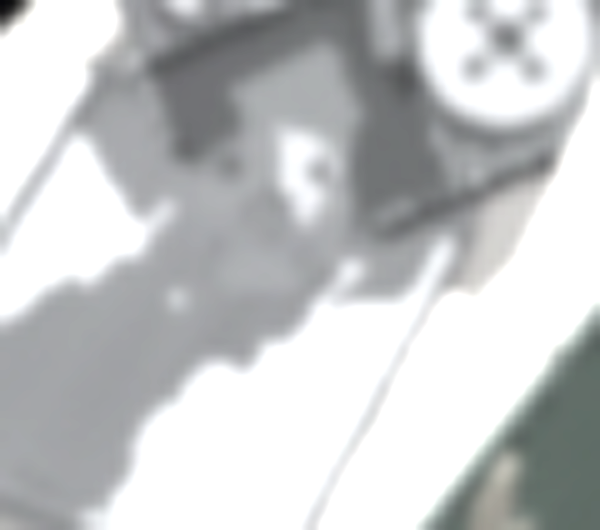

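Call:
{"fn": "step_arm", "kwargs": {
  "moves": [
    [-0.0118,0.0118,0,-0.0068,-0.0068,-0.011,-1],
    [-0.0118,0.0118,0,-0.0068,-0.0068,-0.011,-1],
    [0,0,0,0,0,0,-1],
    [0,0,0,0,0,0,-1]
  ]
}}

```text
time_s: 13.0
tcp_pos: [0.469, 0.1368, 0.1058]
ee_rot: [[0.804, -0.587, 0.093], [-0.468, -0.722, -0.51], [0.367, 0.366, -0.855]]
ft_force: [0.1, 0.1, -2.9]
opening: 0.0115
```

```bash
python3 -c "
from k import *
rep(15);zoom(15)"
```

```text
corner [0.4611 0.1821 0.0131] K [0.465 0.161 0.026] th 31.2 ft [ 0.1  0.1 -2.9] M [1.   0.29 0.06] t 13.0 q4 [-31.  80. 158.]
heading of lean 100.4
```

View pics/zz15.png

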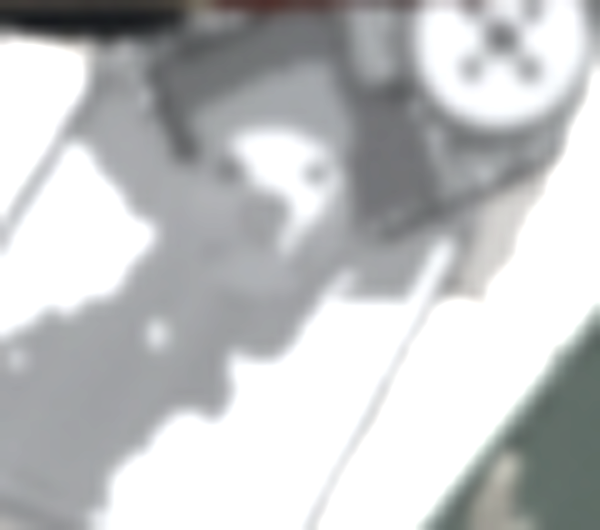

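Call:
{"fn": "step_arm", "kwargs": {
  "moves": [
    [0,0,0,0.009,0.009,-0.021,-1],
    [0,0,0,0.009,0.009,-0.021,-1],
    [0,0,0,0,0,0,-1],
    [0,0,0,0,0,0,-1]
  ]
}}

```text
time_s: 13.55
tcp_pos: [0.4678, 0.1351, 0.12]
ee_rot: [[0.804, -0.588, 0.09], [-0.47, -0.72, -0.51], [0.365, 0.368, -0.856]]
ft_force: [-0.0, -0.3, -7.5]
opening: 0.011
```

```bash
python3 -c "
from k import *
rep(16);zoom(16)"
```

```text
corner [0.4598 0.1803 0.0273] K [0.4636 0.1593 0.0403] th 31.2 ft [-0.  -0.3 -7.5] M [1.04 0.13 0.08] t 13.55 q4 [-30.  82. 157.]
heading of lean 100.0
```

View pics/zz16.png

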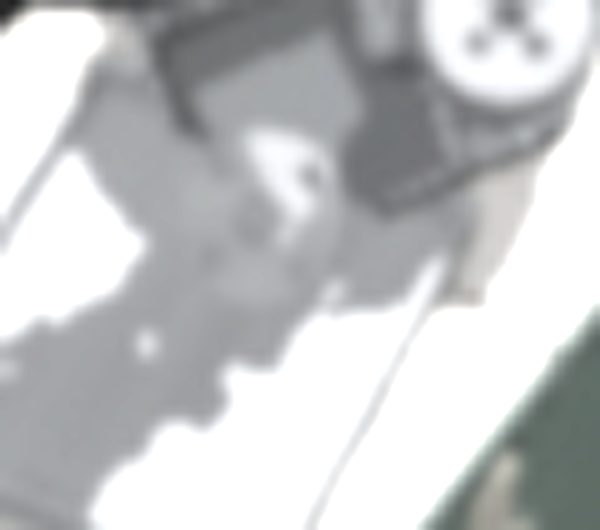

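Call:
{"fn": "step_arm", "kwargs": {
  "moves": [
    [0,0,0,-0.008,-0.008,-0.018,-1],
    [0,0,0,-0.012,-0.012,-0.018,-1],
    [0,0,0,-0.01,-0.01,-0.012,-1],
    [0,0,0,0,0,0,-1],
    [0,0,0,0,0,0,-1]
  ]
}}

```text
time_s: 14.22
tcp_pos: [0.4642, 0.1549, 0.1258]
ee_rot: [[0.804, -0.587, 0.09], [-0.469, -0.721, -0.51], [0.364, 0.368, -0.855]]
ft_force: [-0.6, -1.1, -7.1]
opening: 0.0113
```

```bash
python3 -c "
from k import *
rep(17);zoom(17)"
```

```text
corner [0.4562 0.2001 0.0331] K [0.46   0.1791 0.0461] th 31.2 ft [-0.6 -1.1 -7.1] M [ 0.99  0.19 -0.  ] t 14.225 q4 [-30.  83. 159.]
heading of lean 100.0
```

View pics/zz17.png

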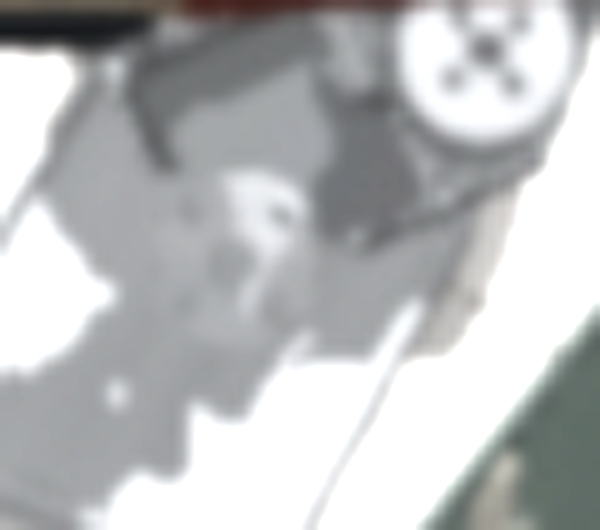

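Call:
{"fn": "step_arm", "kwargs": {
  "moves": [
    [0,0,0,0.009,0.009,-0.021,-1],
    [0,0,0,0.009,0.009,-0.021,-1],
    [0,0,0,0,0,0,-1],
    [0,0,0,0,0,0,-1]
  ]
}}

```text
time_s: 14.78
tcp_pos: [0.4646, 0.1545, 0.1421]
ee_rot: [[0.804, -0.588, 0.09], [-0.47, -0.721, -0.51], [0.365, 0.367, -0.856]]
ft_force: [-0.1, 0.1, -7.3]
opening: 0.0113
```

```bash
python3 -c "
from k import *
rep(18);zoom(18)"
```

```text
corner [0.4566 0.1998 0.0494] K [0.4604 0.1788 0.0624] th 31.2 ft [-0.1  0.1 -7.3] M [1.   0.23 0.04] t 14.775 q4 [-30.  85. 158.]
heading of lean 100.0
```

View pics/zz18.png

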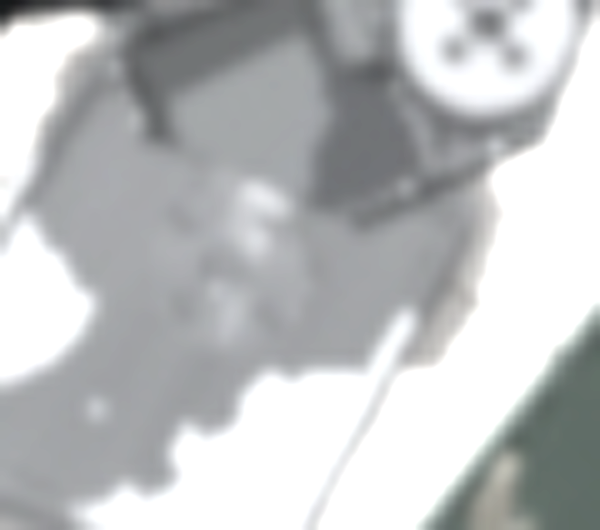

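Call:
{"fn": "step_arm", "kwargs": {
  "moves": [
    [0,0,0,0.009,0.009,-0.021,-1],
    [0,0,0,0.009,0.009,-0.021,-1],
    [0,0,0,0,0,0,-1],
    [0,0,0,0,0,0,-1]
  ]
}}

```text
time_s: 15.32
tcp_pos: [0.4647, 0.1547, 0.158]
ee_rot: [[0.804, -0.588, 0.091], [-0.47, -0.721, -0.51], [0.365, 0.367, -0.856]]
ft_force: [-0.6, -0.8, -6.3]
opening: 0.0112
```

```bash
python3 -c "
from k import *
rep(19);zoom(19)"
```

```text
corner [0.4567 0.2    0.0654] K [0.4605 0.1789 0.0783] th 31.2 ft [-0.6 -0.8 -6.3] M [1.08 0.19 0.02] t 15.325 q4 [-30.  86. 157.]
heading of lean 100.1
```

View pics/zz19.png

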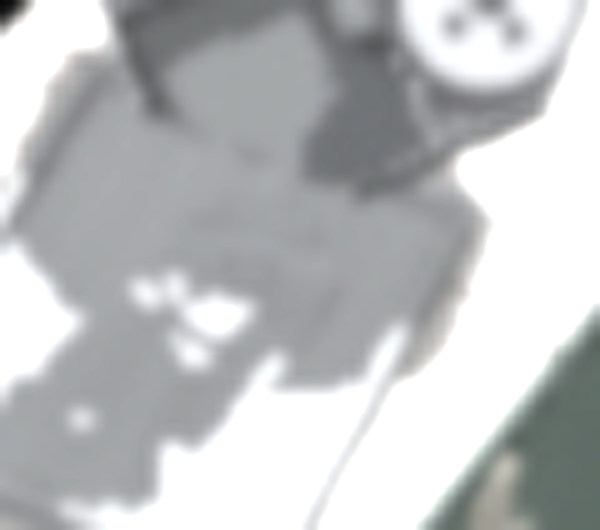

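Call:
{"fn": "step_arm", "kwargs": {
  "moves": [
    [0,0,0,0.018,0.018,-0.043,-1],
    [0.02,-0.02,0,0.018,0.018,-0.043,-1],
    [0.0236,-0.0236,0,0,0,0,-1],
    [0.0236,-0.0236,0,0,0,0,-1],
    [0.0236,-0.0236,0,0,0,0,-1],
    [0.0236,-0.0236,0,0,0,0,-1],
    [0,0,0,0,0,0,-1]
  ]
}}

```text
time_s: 16.25
tcp_pos: [0.4646, 0.1523, 0.1951]
ee_rot: [[0.823, -0.567, 0.004], [-0.567, -0.823, -0.032], [0.022, 0.024, -0.999]]
ft_force: [-0.1, -0.1, -7.2]
opening: 0.0112
```

```bash
python3 -c "
from k import *
rep(20);zoom(20);s=read_state();print(s['tcp_pos'],s['ee_rot'])
shot('wrist','w20.png');shot('top','t20.png')
im=cv2.imread('pics/t20.png');cv2.imwrite('pics/zt20.png',cv2.resize(im[160:250,210:330],None,fx=6,fy=6,interpolation=cv2.INTER_CUBIC))
"
```

```text
corner [0.4494 0.2364 0.1368] K [0.4539 0.2118 0.1377] th 1.9 ft [-0.1 -0.1 -7.2] M [ 0.09  0.   -0.01] t 16.25 q4 [ -2.  85. 135.]
heading of lean 97.9
[0.46442766 0.15302528 0.19496777] [[ 0.82403059 -0.56652922  0.00426878]
 [-0.56612914 -0.82369066 -0.03211687]
 [ 0.0217113   0.0240486  -0.999475  ]]
```

View pics/z20.png

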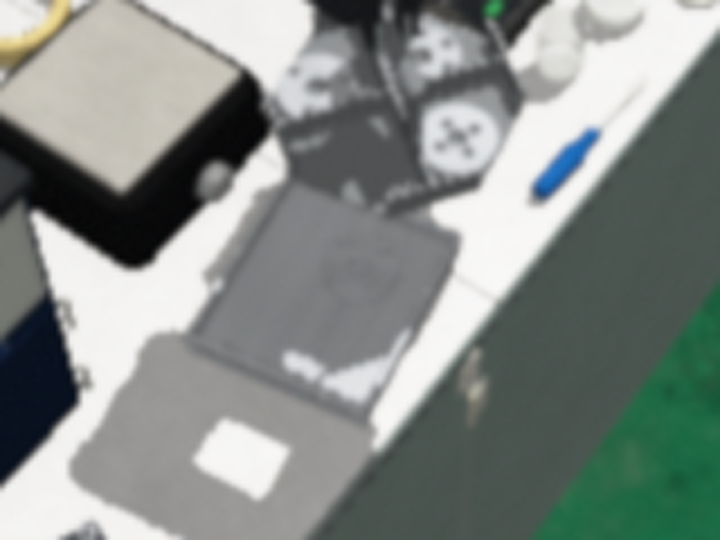

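View pics/w20.png

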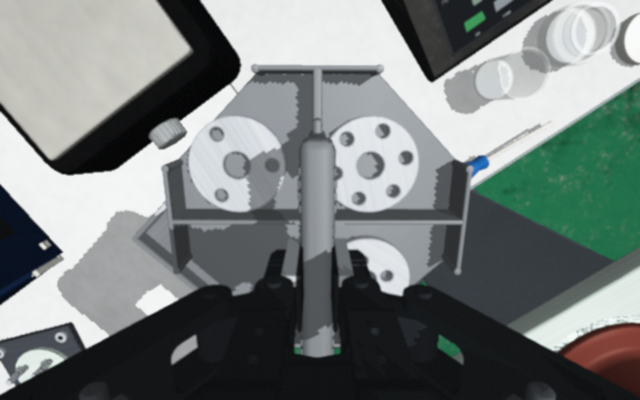

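View pics/zt20.png

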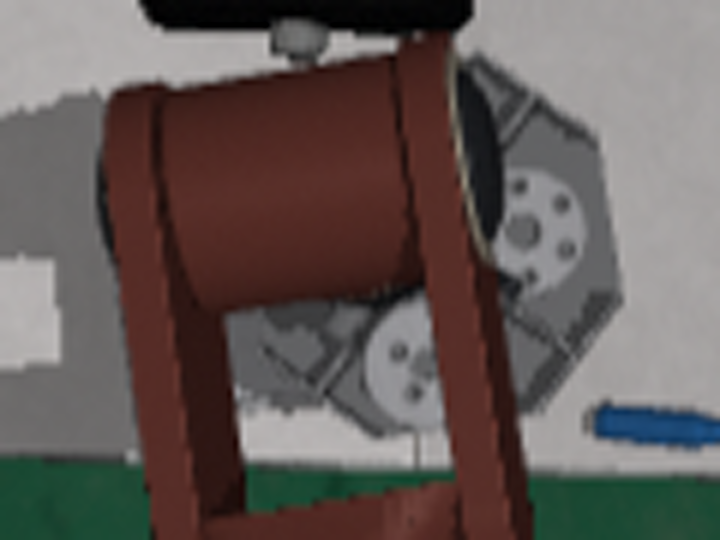

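Call:
{"fn": "step_arm", "kwargs": {
  "moves": [
    [0.007,-0.007,-0.02,0,0,0,-1],
    [0,0,-0.04,0,0,0,-1],
    [0,0,-0.045,0,0,0,-1],
    [0,0,-0.045,0,0,0,-1],
    [0,0,-0.045,0,0,0,-1],
    [0,0,-0.045,0,0,0,-1],
    [0,0,-0.025,0,0,0,-1],
    [0,0,0,0,0,0,-1]
  ]
}}

```text
time_s: 17.4
tcp_pos: [0.4603, 0.1588, 0.1917]
ee_rot: [[0.962, 0.271, -0.01], [0.271, -0.962, -0.015], [-0.014, 0.012, -1.0]]
ft_force: [-0.1, 0.1, -7.0]
opening: 0.0111
```

```bash
cat >> h.py <<'E'
def home(t,yaw=13.1):
    R=Ro.from_euler('z',yaw,degrees=True).as_matrix()@np.diag([1,-1,-1.]); cmd(np.array(t),R)
E
python3 -c "
from h import *
home([.456,-.16,.19]);print(read_state()['ee_rot'])"
```

```text
rot [0.0039 0.0044 0.0146] shift [-0.3016  1.0187  0.0222] mm [-90.5 305.6   6.6] deg [0.71 0.8  2.63]
tcp [0.4603 0.1588 0.1917] ft [-0.1  0.1 -7. ] M [0.06 0.03 0.04] t 17.4
[[ 0.9624647   0.27120845 -0.01037708]
 [ 0.27103652 -0.96244526 -0.01543803]
 [-0.01417429  0.01204599 -0.99982698]]
```

Call:
{"fn": "step_arm", "kwargs": {
  "moves": [
    [0.004,0.0044,0.0146,-0.015,0.04,0,-1],
    [0,0,0,-0.025,0.08,0,-1],
    [0,0,0,-0.027,0.1,0,-1],
    [0,0,0,-0.027,0.1,0,-1],
    [0,0,0,-0.027,0.1,0,-1],
    [0,0,0,-0.027,0.1,0,-1],
    [0,0,0,-0.027,0.1,0,-1],
    [0,0,0,-0.027,0.1,0,-1]
  ]
}}

```text
time_s: 18.4
tcp_pos: [0.4454, -0.075, 0.1921]
ee_rot: [[0.978, 0.211, 0.001], [0.211, -0.978, -0.005], [0.0, 0.006, -1.0]]
ft_force: [-0.2, 0.3, -6.3]
opening: 0.0112
```

Call:
{"fn": "step_arm", "kwargs": {
  "moves": [
    [0,0,0,-0.027,0.1,0,-1],
    [0,0,0,-0.027,0.1,0,-1],
    [0,0,0,-0.027,0.1,0,-1],
    [0,0,0,-0.01,0.1,0,-1]
  ]
}}

```text
time_s: 18.9
tcp_pos: [0.44, -0.2047, 0.193]
ee_rot: [[0.98, 0.198, 0.001], [0.198, -0.98, -0.008], [-0.0, 0.008, -1.0]]
ft_force: [-0.2, -1.2, -6.7]
opening: 0.0112
```

```bash
python3 -c "
from h import *
home([.5055,-.377,.15]);print(read_state()['ee_rot'])"
```

```text
rot [ 0.0027  0.0001 -0.0092] shift [0.1001 0.605  0.1485] mm [ 30.  181.5  44.6] deg [ 0.49  0.02 -1.65]
tcp [ 0.44   -0.2047  0.193 ] ft [-0.2 -1.2 -6.7] M [ 0.03 -0.02  0.01] t 18.9
[[ 9.80108967e-01  1.98455229e-01  1.39080864e-03]
 [ 1.98459877e-01 -9.80073220e-01 -8.37614815e-03]
 [-2.99196089e-04  8.48555762e-03 -9.99963952e-01]]
```

Call:
{"fn": "step_arm", "kwargs": {
  "moves": [
    [0.0027,0,-0.009,0,0.1,0,-1],
    [0,0,0,0,0.1,0,-1],
    [0,0,0,0.01,0.1,0.01,-1],
    [0,0,0,0.025,0.1,0.03,-1],
    [0,0,0,0.03,0.1,0.04,-1],
    [0,0,0,0.025,0.06,0.05,-1],
    [0,0,0,0.01,0.02,0.02,-1],
    [0,0,0,0,0,0,-1]
  ]
}}

```text
time_s: 19.9
tcp_pos: [0.5011, -0.38, 0.1474]
ee_rot: [[0.979, 0.203, -0.004], [0.203, -0.979, -0.003], [-0.004, 0.002, -1.0]]
ft_force: [-0.1, 0.6, -6.4]
opening: 0.0112
```

```bash
python3 -c "
from h import *
home([.5055,-.377,.08]);print(read_state()['ee_rot'])"
```

```text
rot [ 0.0007  0.0014 -0.0077] shift [ 0.0174 -0.0073  0.2246] mm [ 5.2 -2.2 67.4] deg [ 0.12  0.26 -1.38]
tcp [ 0.5011 -0.38    0.1474] ft [-0.1  0.6 -6.4] M [ 0.04 -0.01 -0.01] t 19.9
[[ 0.97915379  0.20308197 -0.00394635]
 [ 0.20307103 -0.9791594  -0.00300313]
 [-0.00447399  0.00213914 -0.9999877 ]]
```

Call:
{"fn": "step_arm", "kwargs": {
  "moves": [
    [0,0.0014,-0.008,0.017,-0.007,0.08,-1],
    [0,0,0,0,0,0.08,-1],
    [0,0,0,0,0,0.06,-1],
    [0,0,0,0,0,0,-1],
    [0,0,0,0,0,0,-1]
  ]
}}

```text
time_s: 20.52
tcp_pos: [0.5059, -0.3765, 0.0848]
ee_rot: [[0.974, 0.228, 0.004], [0.228, -0.974, -0.006], [0.003, 0.006, -1.0]]
ft_force: [0.3, -0.8, -5.7]
opening: 0.0113
```

```bash
python3 -c "
from h import *
home([.5055,-.377,.056]);print(read_state()['ee_rot'])"
```

```text
rot [ 0.002  -0.0008  0.0003] shift [-0.0021  0.0008  0.0959] mm [-0.6  0.2 28.8] deg [ 0.37 -0.14  0.05]
tcp [ 0.5059 -0.3765  0.0848] ft [ 0.3 -0.8 -5.7] M [-0.04 -0.02  0.07] t 20.52
[[ 0.97375939  0.22754651  0.00390301]
 [ 0.22756617 -0.97374605 -0.00568116]
 [ 0.00250781  0.00642028 -0.99997625]]
```

Call:
{"fn": "step_arm", "kwargs": {
  "moves": [
    [0.002,-0.001,0,-0.002,0,0.04,-1],
    [0,0,0,0,0,0.03,-1],
    [0,0,0,0,0,0.01,-1],
    [0,0,0,0,0,0,-1],
    [0,0,0,0,0,0,-1]
  ]
}}

```text
time_s: 21.15
tcp_pos: [0.5064, -0.3777, 0.0613]
ee_rot: [[0.974, 0.227, 0.001], [0.227, -0.974, -0.002], [0.001, 0.002, -1.0]]
ft_force: [-1.1, -1.0, -5.9]
opening: 0.0113
```

```bash
python3 -c "
from h import *
home([.5055,-.377,.056]);print(read_state()['ee_rot'])"
```

```text
rot [ 0.0008 -0.0003  0.0002] shift [-0.0023 -0.0031  0.0175] mm [-0.7 -0.9  5.3] deg [ 0.14 -0.05  0.04]
tcp [ 0.5064 -0.3777  0.0613] ft [-1.1 -1.  -5.9] M [ 0.02 -0.03  0.01] t 21.15
[[ 9.73802487e-01  2.27390697e-01  1.47877095e-03]
 [ 2.27393541e-01 -9.73800514e-01 -2.17640997e-03]
 [ 9.45132529e-04  2.45565640e-03 -9.99996538e-01]]
```

Call:
{"fn": "step_arm", "kwargs": {
  "moves": [
    [0,0,0,-0.002,-0.002,0.008,-1],
    [0,0,0,0,0,0.006,-1],
    [0,0,0,0,0,0.003,-1],
    [0,0,0,0,0,0,-1]
  ]
}}

```text
time_s: 21.65
tcp_pos: [0.506, -0.3776, 0.0567]
ee_rot: [[0.974, 0.227, 0.002], [0.227, -0.974, -0.003], [0.002, 0.004, -1.0]]
ft_force: [-0.8, -0.1, -5.5]
opening: 0.0115
```

```bash
python3 -c "
from h import *
home([.5055,-.377,.056])"
```

```text
rot [ 0.0011 -0.0005  0.0002] shift [-0.0012 -0.0025  0.0022] mm [-0.4 -0.8  0.7] deg [ 0.21 -0.1   0.04]
tcp [ 0.506  -0.3776  0.0567] ft [-0.8 -0.1 -5.5] M [ 0.07  0.03 -0.01] t 21.65
```

Call:
{"fn": "step_arm", "kwargs": {
  "moves": [
    [0,0,0,0,-0.002,0.006,-1],
    [0,0,0,0,0,0.004,-1],
    [0,0,0,0,0,0,-1]
  ]
}}

```text
time_s: 22.02
tcp_pos: [0.5065, -0.378, 0.0566]
ee_rot: [[0.974, 0.227, 0.003], [0.227, -0.974, -0.005], [0.002, 0.005, -1.0]]
ft_force: [-0.1, 0.5, -5.0]
opening: 0.0115
```

```bash
python3 -c "
from h import *
home([.5055,-.377,.056])
shot('wrist','w22.png')
home([.5055,-.377,.056])"
```

```text
rot [ 0.0017 -0.0007  0.0002] shift [-0.0025 -0.0039  0.002 ] mm [-0.7 -1.2  0.6] deg [ 0.31 -0.13  0.04]
tcp [ 0.5065 -0.378   0.0566] ft [-0.1  0.5 -5. ] M [0.11 0.13 0.05] t 22.02
rot [ 0.0017 -0.0007  0.0003] shift [-0.0025 -0.004   0.0019] mm [-0.7 -1.2  0.6] deg [ 0.31 -0.13  0.05]
tcp [ 0.5065 -0.378   0.0566] ft [-1.3  0.9 -1.2] M [ 0.15  0.19 -0.01] t 22.07
```

Call:
{"fn": "step_arm", "kwargs": {
  "moves": [
    [0.0015,-0.0005,0,0,-0.003,0.004,-1],
    [0,0,0,0,0,0,-1]
  ]
}}

```text
time_s: 22.32
tcp_pos: [0.5065, -0.378, 0.0566]
ee_rot: [[0.974, 0.227, 0.001], [0.227, -0.974, -0.002], [0.001, 0.002, -1.0]]
ft_force: [-1.6, 1.6, -1.9]
opening: 0.0117
```

```bash
python3 -c "
from h import *
home([.5055,-.377,.056])"
```

```text
rot [ 0.0007 -0.0002  0.0003] shift [-0.0025 -0.0038  0.0019] mm [-0.7 -1.2  0.6] deg [ 0.13 -0.03  0.05]
tcp [ 0.5065 -0.378   0.0566] ft [-1.6  1.6 -1.9] M [0.26 0.28 0.  ] t 22.32
```

Seated. Release and open moderately (not onto flanges or uprights), then rise.

Call:
{"fn": "step_arm", "kwargs": {
  "moves": [
    [0,0,0,0,0,0,-0.3],
    [0,0,0,0,0,0,-0.1],
    [0,0,0,0,0,0,-0.1],
    [0,0,0,0,0,0,-0.1],
    [0,0,0,0,0,-0.05,-0.1],
    [0,0,0,0,0,-0.12,-0.1],
    [0,0,0,0,0,-0.15,-0.1],
    [0,0,0,0,0,-0.15,-0.1]
  ]
}}

```text
time_s: 23.32
tcp_pos: [0.506, -0.3766, 0.2005]
ee_rot: [[0.974, 0.227, 0.001], [0.227, -0.974, 0.0], [0.001, -0.0, -1.0]]
ft_force: [1.0, -0.7, 0.0]
opening: 0.0385
```

Run:
```python
from h import *
s=read_state();print(s['tcp_pos'],s['ft_force'],s['time_s'])
shot('wrist','w23.png')
```

```text
[ 0.50601148 -0.37661407  0.2004634 ] [ 1.00448735 -0.73112967  0.02966347] 23.325
```

View pics/w23.png

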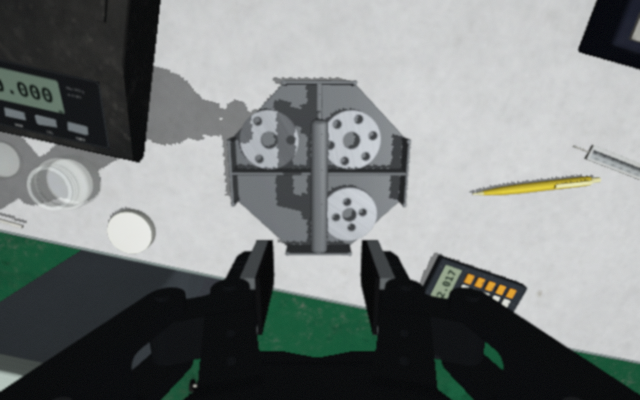

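Call:
{"fn": "step_arm", "kwargs": {
  "moves": [
    [0,0,0,-0.05,0,-0.17,0],
    [0,0,0,-0.1,-0.1,-0.17,0],
    [0,0,0,0.0,-0.18,0,0],
    [0,0,0,0.03,-0.18,0,0],
    [0,0,0,0.04,-0.18,0,0],
    [0,0,0,0.04,-0.18,0,0],
    [0,0,0,0.04,-0.18,0,0],
    [0,0,0,0.04,-0.18,0,0]
  ]
}}

```text
time_s: 24.38
tcp_pos: [0.4405, -0.0267, 0.3187]
ee_rot: [[0.975, 0.219, 0.03], [0.22, -0.975, -0.02], [0.025, 0.026, -0.999]]
ft_force: [1.2, 0.4, -0.1]
opening: 0.043
```

Call:
{"fn": "step_arm", "kwargs": {
  "moves": [
    [0,0,0,0.04,-0.18,0,0],
    [0,0,0,0.04,-0.18,0,0],
    [0,0,0,0.04,-0.18,0,0],
    [0,0,0,0.04,-0.18,0,0],
    [0,0,0,0,0,0,0]
  ]
}}

```text
time_s: 25.0
tcp_pos: [0.438, 0.205, 0.3205]
ee_rot: [[0.974, 0.224, 0.043], [0.225, -0.974, -0.018], [0.037, 0.027, -0.999]]
ft_force: [-0.1, -0.1, 0.4]
opening: 0.0426
```

Run:
```python
from h import *
s=read_state();print(s['tcp_pos'],s['ft_force'],s['time_s'])
shot('wrist','w24.png');shot('top','t24.png');shot('scene','s24.png')
im=cv2.imread('pics/s24.png');cv2.imwrite('pics/z24.png',cv2.resize(im[200:320,230:390],None,fx=4.5,fy=4.5,interpolation=cv2.INTER_CUBIC))
im=cv2.imread('pics/t24.png');a=im[150:240,405:500];b=cv2.imread('pics/top0.png')[150:240,405:500];cv2.imwrite('pics/zt24.png',cv2.resize(np.hstack([b,a]),None,fx=4,fy=4,interpolation=cv2.INTER_CUBIC))
```

```text
[0.43799291 0.20504866 0.32046322] [-0.13829721 -0.08058911  0.41554858] 25.0
```

View pics/w24.png

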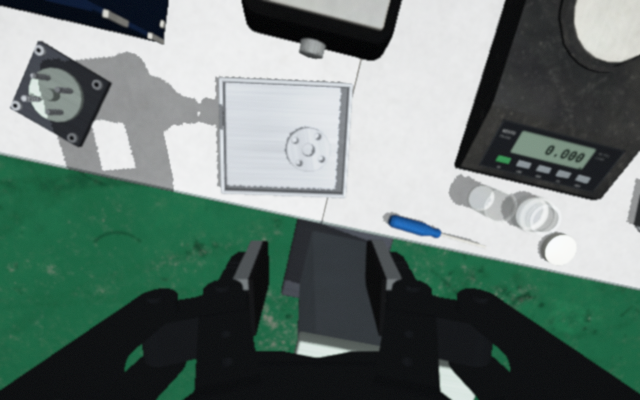

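View pics/z24.png

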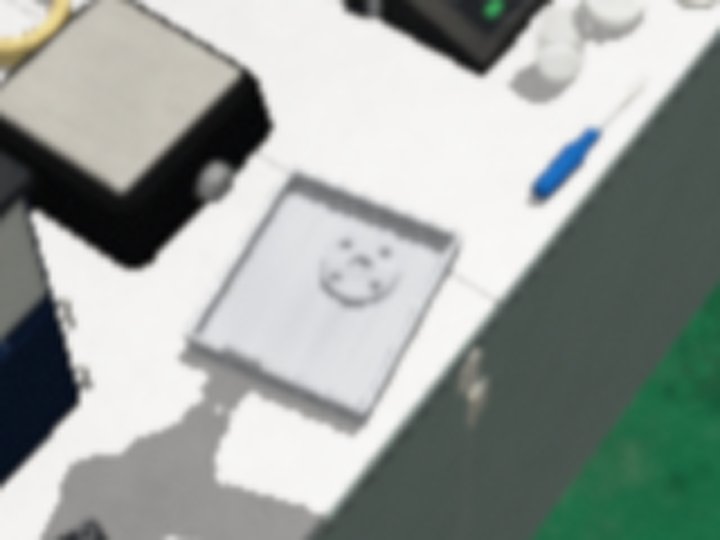

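View pics/zt24.png

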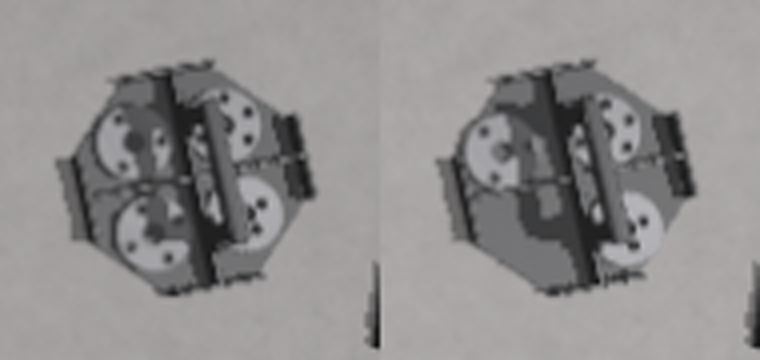

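```bash
python3 -c "
from station import finish_job
print(finish_job())"
```

```text
the job is handed in; nothing more can be done
None
```

The wide four-hole flange, whose holes match the stud plate's 44 mm square, is lying flat in the tray. The organiser is back where it stood, and I handed the job in at 25 s.

- **Tipping:** I carried the organiser by its handle and rested the open corner on the tray's right wall at about 4–5 N. The flange slid partway at about 25° of tilt and stayed there at 31°. Raising the corner and moving it a little inward let it drop in.
- **Final checks:** In the last wrist and scene pictures the flange lies flat with clear space to the tray walls. The top view before and after shows the organiser upright at the same spot and angle. My last position reading was about 1 mm off the grasp pose. The screwdriver, jar, lid and beaker look unmoved, and the gripper never touched a flange.
- **Other flanges:** All three are still in their own compartments, but they shifted a little. The close four-hole flange now lies near its compartment's open edge.
- **Did not match:** My first grasp closed above the handle. In the pictures the fingertips sat about 28 mm farther back than the description gives. I regripped about 27 mm lower, and the hold did not slip.

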